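# Open the scanner, gap the sample plates in the scanner drawer and send it home

## Task

Pull the scanner's sample drawer fully open and set the bare plates in it at equal gaps with the spacing gauge: hold the gauge, straddle each plate with its blue tongue towards the red stop, and draw the plate along until the tongue touches the stop or the plate before it, starting with the plate nearest the stop, so that the stop and the plates all stand one gauge setting (22 mm) apart. The gripper itself must never touch the plates, and the other things on the bench are to be left alone. Then stand the gauge upright on its green mat and push the drawer fully home past its detent.

Things in the scene. Friction and masses are not known exactly. Their poses are not given: they have to be found in the camera images.
- drawer (a joint): Sample drawer of the white scanner, sliding level out of its front face towards the robot: 0 = fully home, seated in its detent (as at the start), 0.14 m = fully open, at its end stop. It needs about 3 N to slide and stays where it is left; in the first and last 15 mm a sprung detent must be passed, with about 8 N.
- scanner: White bench instrument, fixed: 440 mm wide (y), 270 mm deep, 88 mm high. Origin at the bottom of its flat front face, in the middle; x points into the scanner, the way the drawer closes. The drawer front is 396 mm wide, its top edge 54 mm above the bench.
- handle (a point): Centre of the drawer's bar handle: a round steel bar, 11 mm thick, 140 mm long, along the drawer front (y), 50 mm above the bench and 60 mm in front of the grey drawer front; moves with the drawer. x points into the scanner, the way the drawer closes. With the drawer home the bar stands 72 mm in front of the scanner's face.
- row (a point): Start of the row: on the drawer floor (28 mm above the bench), middle of the inner face of the red end stop (22 mm high) at the drawer's left end seen from the robot. x points into the scanner, y into the stop: plates lie along -y from here in a channel 94 mm wide, centred on x=0, between 5 mm high lips, 352 mm long. Drawer open: scanner face at x=+70 mm, drawer front at -70 mm.
- gauge: Spacing gauge, 250 g: a bridge on two legs 60 mm long in x, used upright. Origin: level with the feet, midway between the legs' inner faces (y = +18 and -18 mm). Blue spacer tongue: y = 18 to 34 mm, goes towards the stop. Thin yellow drag leg: y = -18 to -28 mm, goes behind the plate. Bridge underside 24 mm above the feet. A plate dragged until the tongue touches is left with a 22 mm gap.
- gauge_grip (a point): Middle of the gauge's black grip block, 61 mm above the feet: the block is 34 mm along x, 28 mm along y and reaches from 36 to 86 mm above the feet; pinch it from above across y (the bridge below it is 62 mm along y).
- mat: Parking mat for the gauge: a fixed green and black rubber pad 120 x 120 mm, 3 mm thick; origin at the centre of its underside, z up.
- plate_a: Sample plate, bare copper, 90 mm along x (across the row), 30 mm along y, 10 mm thick, 80 to 320 g; origin at the centre of its underside. It slides along the channel. May be absent (three to five plates in all); plates may stand in any order and stay in the order they have.
- plate_b: Sample plate, bare brass, 90 mm along x (across the row), 30 mm along y, 10 mm thick, 80 to 320 g; origin at the centre of its underside. It slides along the channel. May be absent (three to five plates in all); plates may stand in any order and stay in the order they have.
- plate_c: Sample plate, bare copper, 90 mm along x (across the row), 30 mm along y, 10 mm thick, 80 to 320 g; origin at the centre of its underside. It slides along the channel. May be absent (three to five plates in all); plates may stand in any order and stay in the order they have.
- plate_d: Sample plate, bare aluminium, 90 mm along x (across the row), 30 mm along y, 10 mm thick, 80 to 320 g; origin at the centre of its underside. It slides along the channel. May be absent (three to five plates in all); plates may stand in any order and stay in the order they have.
- plate_e: Sample plate, bare steel, 90 mm along x (across the row), 30 mm along y, 10 mm thick, 80 to 320 g; origin at the centre of its underside. It slides along the channel. May be absent (three to five plates in all); plates may stand in any order and stay in the order they have.
- disc: Bystander, to be left alone: orange-brown disc, 90 mm across, 7 mm thick; origin at the centre of its underside.
- offcuts: Bystander, to be left alone: small pile of copper and brass offcuts, about 75 x 45 x 11 mm; origin at the centre of its underside.
- bottle1: Bystander, to be left alone: amber jar, 38 mm across, 75 mm high; origin at the centre of its underside.
- bottle2: Bystander, to be left alone: black jar, 38 mm across, 75 mm high; origin at the centre of its underside.
- beaker: Bystander, to be left alone: glass beaker, 64 mm across, 85 mm high; origin at the centre of its underside.
- weight: Bystander, to be left alone: brass weight, 32 mm across, 35 mm high; origin at the centre of its underside.
- driver: Bystander, to be left alone: screwdriver, 160 mm long, lying along its x axis; origin at the centre of its underside.

How it is judged:
On the way, in this order (a step that is already met when the one before it is completed fails the run):
1. the drawer is pulled fully open (within 8 mm) (value of joint drawer above 0.132 m), for 0.2 s.
2. every plate stands one gauge setting (22 mm, within 4 mm) from the stop or the plate before it while the drawer is still open ((y of plate_a in the frame of row between -0.041 and -0.033 m or y of plate_a in the frame of plate_b between -0.056 and -0.048 m or y of plate_a in the frame of plate_c between -0.056 and -0.048 m or y of plate_a in the frame of plate_d between -0.056 and -0.048 m or y of plate_a in the frame of plate_e between -0.056 and -0.048 m) and x of plate_a in the frame of row between -0.006 and 0.006 m and z of plate_a in the frame of row between -0.004 and 0.006 m and (y of plate_b in the frame of row between -0.041 and -0.033 m or y of plate_b in the frame of plate_a between -0.056 and -0.048 m or y of plate_b in the frame of plate_c between -0.056 and -0.048 m or y of plate_b in the frame of plate_d between -0.056 and -0.048 m or y of plate_b in the frame of plate_e between -0.056 and -0.048 m) and x of plate_b in the frame of row between -0.006 and 0.006 m and z of plate_b in the frame of row between -0.004 and 0.006 m and (y of plate_c in the frame of row between -0.041 and -0.033 m or y of plate_c in the frame of plate_a between -0.056 and -0.048 m or y of plate_c in the frame of plate_b between -0.056 and -0.048 m or y of plate_c in the frame of plate_d between -0.056 and -0.048 m or y of plate_c in the frame of plate_e between -0.056 and -0.048 m) and x of plate_c in the frame of row between -0.006 and 0.006 m and z of plate_c in the frame of row between -0.004 and 0.006 m and (y of plate_d in the frame of row between -0.041 and -0.033 m or y of plate_d in the frame of plate_a between -0.056 and -0.048 m or y of plate_d in the frame of plate_b between -0.056 and -0.048 m or y of plate_d in the frame of plate_c between -0.056 and -0.048 m or y of plate_d in the frame of plate_e between -0.056 and -0.048 m) and x of plate_d in the frame of row between -0.006 and 0.006 m and z of plate_d in the frame of row between -0.004 and 0.006 m and (y of plate_e in the frame of row between -0.041 and -0.033 m or y of plate_e in the frame of plate_a between -0.056 and -0.048 m or y of plate_e in the frame of plate_b between -0.056 and -0.048 m or y of plate_e in the frame of plate_c between -0.056 and -0.048 m or y of plate_e in the frame of plate_d between -0.056 and -0.048 m) and x of plate_e in the frame of row between -0.006 and 0.006 m and z of plate_e in the frame of row between -0.004 and 0.006 m and value of joint drawer above 0.1 m), for 0.2 s.
At the end, for the whole second after the job is handed in: The drawer is home within 4 mm; counted from the red stop, the first plate stands 22 mm from the stop and each further plate 22 mm from the one before, all within 4 mm, flat in the channel; the gauge stands upright on the mat, its origin within 35 mm of the mat's centre, released and at rest ((y of plate_a in the frame of row between -0.041 and -0.033 m or y of plate_a in the frame of plate_b between -0.056 and -0.048 m or y of plate_a in the frame of plate_c between -0.056 and -0.048 m or y of plate_a in the frame of plate_d between -0.056 and -0.048 m or y of plate_a in the frame of plate_e between -0.056 and -0.048 m) and x of plate_a in the frame of row between -0.006 and 0.006 m and z of plate_a in the frame of row between -0.004 and 0.006 m and (y of plate_b in the frame of row between -0.041 and -0.033 m or y of plate_b in the frame of plate_a between -0.056 and -0.048 m or y of plate_b in the frame of plate_c between -0.056 and -0.048 m or y of plate_b in the frame of plate_d between -0.056 and -0.048 m or y of plate_b in the frame of plate_e between -0.056 and -0.048 m) and x of plate_b in the frame of row between -0.006 and 0.006 m and z of plate_b in the frame of row between -0.004 and 0.006 m and (y of plate_c in the frame of row between -0.041 and -0.033 m or y of plate_c in the frame of plate_a between -0.056 and -0.048 m or y of plate_c in the frame of plate_b between -0.056 and -0.048 m or y of plate_c in the frame of plate_d between -0.056 and -0.048 m or y of plate_c in the frame of plate_e between -0.056 and -0.048 m) and x of plate_c in the frame of row between -0.006 and 0.006 m and z of plate_c in the frame of row between -0.004 and 0.006 m and (y of plate_d in the frame of row between -0.041 and -0.033 m or y of plate_d in the frame of plate_a between -0.056 and -0.048 m or y of plate_d in the frame of plate_b between -0.056 and -0.048 m or y of plate_d in the frame of plate_c between -0.056 and -0.048 m or y of plate_d in the frame of plate_e between -0.056 and -0.048 m) and x of plate_d in the frame of row between -0.006 and 0.006 m and z of plate_d in the frame of row between -0.004 and 0.006 m and (y of plate_e in the frame of row between -0.041 and -0.033 m or y of plate_e in the frame of plate_a between -0.056 and -0.048 m or y of plate_e in the frame of plate_b between -0.056 and -0.048 m or y of plate_e in the frame of plate_c between -0.056 and -0.048 m or y of plate_e in the frame of plate_d between -0.056 and -0.048 m) and x of plate_e in the frame of row between -0.006 and 0.006 m and z of plate_e in the frame of row between -0.004 and 0.006 m and value of joint drawer below 0.004 m and horizontal distance between gauge and mat below 0.035 m and angle between gauge's own z axis and vertical below 0.1 rad and height (world z) of gauge below 0.008 m and linear speed of gauge below 0.02 m/s and velocity of joint drawer below 0.01 m/s); the robot touches nothing.
It fails at once if the gripper or arm touches a sample plate (over 0.5 N) (contact force between any of the fingers, the arm and plate_a above 0.5 N or contact force between any of the fingers, the arm and plate_b above 0.5 N or contact force between any of the fingers, the arm and plate_c above 0.5 N or contact force between any of the fingers, the arm and plate_d above 0.5 N or contact force between any of the fingers, the arm and plate_e above 0.5 N).
It fails at once if a bystander is moved more than 30 mm (distance of any of disc, offcuts, bottle1, bottle2, beaker, weight, driver from where it was at the start of the episode above 0.03 m).
Of plate_a, plate_b, plate_c, plate_d, plate_e only 3 to 5 are there at a start; the rules pass over those that are not, and their reading is None.
At some moment in a run one of gauge may be knocked a few centimetres aside while the robot is not near it.
Once in a run the grip may slacken for a moment while it holds something.
It also fails if it takes over 208 s, if anything falls off the work surface, if the arm or the gripper's body presses on something with over 40 N, if the wrist force passes 120 N, or if a joint passes its speed limit or range.

## Robot

A 7-joint arm with a two-finger parallel gripper is mounted at the origin on the work surface. World frame = base frame: x ahead of the robot, y to its left, z up, the work surface at z = 0. Lengths are in m, angles in rad, forces in N, time in s.
With the tool pointing down it reaches from about 0.4 to 0.85 m from the base axis. Payload 4.5 kg.
Tool frame: the origin (TCP) lies on the centre line of the jaws, within the pads' length; the fingertips stand 11 mm ahead of it and the grasp point (between the pads) lies 8 mm behind it; z points along the fingers, y is the line along which they close (so a half turn about z gives the same grasp; the last joint's range is limited). The gripper opens to 88 mm and grips with 3 to 60 N. Pads are 18 mm wide; open, the fingers measure 123 mm over their backs; the gripper's body (75 mm by 187 mm) begins 45 mm behind the grasp point.
Start: joints at [-1.13, 0.689, -0.195, 1.565, 0.157, 0.902, -0.215], TCP at [0.247, 0.574, 0.25] pointing down, gripper open.
Joint ranges: [-3.01, 3.01], [-0.46, 2.08], [-1.47, 1.51], [0.13, 2.56], [-1, 4.14], [0.04, 2.09], [-2.66, 2.66]. Speed limits (rad/s): [2.57, 2.57, 3.14, 3.14, 3.14, 3.14, 3.14].

## Interface

Orientations are given as a unit quaternion [x, y, z, w].
In Python, from plant import * gives the robot as it stands. The module is installed in compiled form; this text tells all that it offers.
- The arm moves only by the tool send_rows, never from a script. Its argument "motion" is a list of rows, each an object of numbers: "x", "y", "z": the shift along the tool's x, y, z in cm; "rx", "ry", "rz": the turn, a rotation vector about the tool's x, y, z in rad; "jaw": the finger opening in cm, from 0 to 8.81. In form: [{"x": .., "y": .., "z": .., "rx": .., "ry": .., "rz": .., "jaw": ..}, ...]. A call has exactly 5 rows; each row shifts and turns the commanded pose from where the row before left it, along the tool's axes as they then stand; what a row does not reach is not made up. A row lasts 1/10 s, in which the tool goes at most 50 mm and 8.59 degrees, less where a joint would pass 70% of its speed; a pose out of reach is approached as far as the arm can. A call is refused whole if a number of a shift passes 5 or a number of a turn 0.15, either way. A call with a gripper value outside its range is refused whole. The fingers move at their own pace and stop on an object; "grip_force" is the grip in N (left out, the last holds). Time passes only in rows, so rows that do not move let the fingers close, or fill a call up. It gives the time, the measured TCP pose, the force, the opening and the grip force at its end, in the units of the state.
- get_state(): the state, without advancing time (a new reading comes with each control period).
- snapshot(name): name is "scene" or "top" or "wrist"; returns a dict with "img" (480x640x3 uint8, red, green, blue), "vertical_fov" (degrees; the focal length in pixels is half the picture's height over the tangent of half this angle, whatever the lens; pixels are square), "cx", "cy" (the principal point, pixels), "extrinsics" (4x4, takes a point from camera to world coordinates). Camera axes: x right, y up, looking along -z (the intrinsics and any distortion apply to the point x, -y, -z); pixel columns grow to the right and rows downward; lengths in m; the calibration is good to about 2 mm. A picture is of the moment at which its call begins. There is no depth.
- finish_job(): hands the job in; it is judged then, once.
The state is a dict: "clock": time; "q": joint angles; "qd": joint speeds; "joint_torque": joint torques, N m; "tool_pos": TCP position; "eef_rot": TCP orientation; "contact_force": force on the tool from outside, world axes, zero at the start; "moment": the same for the moment, N m; "opening": opening from 0.0 (shut) to 1.0 (fully open); "finger_force": force on a finger pad.
Only numpy, scipy, OpenCV 4.12 (cv2) and the standard library are available. Lean on these libraries where they do the work, as an engineer would, in place of code of your own. Each camera call takes 0.05 s, during which the arm holds its last target. There are 200 camera calls.

## Working session

There is one attempt and no reset: what is moved stays moved. The work goes in short steps, Python scripts to look and compute and a tool call to move; the robot and the scene stay as the last step left them, time stands still between calls to the robot, and variables do not carry over. Pictures are saved under pics/ and viewed, at most 14 in all, crops included, and the job is handed in when it is done.

Besides the shell and the picture viewer there is one more tool, called after "Request:" by a JSON object that holds its "api" and its "payload", one argument or row to a line. send_rows: Moves the arm, as the interface text tells. Its arguments: {"type":"object","properties":{"motion":{"type":"array"},"grip_force":{"type":"number"}},"required":["motion"]}

```bash
mkdir -p pics
cat > h.py <<'E'
from plant import *
import numpy as np, cv2
from scipy.spatial.transform import Rotation as R
def shot(cam,name=None):
    s=snapshot(cam)
    if name: cv2.imwrite(f'pics/{name}.png',s['img'][:,:,::-1])
    return s
def cal(s):
    f=240/np.tan(np.radians(s['vertical_fov'])/2); return f,s['cx'],s['cy'],np.array(s['extrinsics'])
def world(s,u,v,z):
    f,cx,cy,T=cal(s); d=T[:3,:3]@np.array([(u-cx)/f,-(v-cy)/f,-1]); o=T[:3,3]
    return (o+d*(z-o[2])/d[2]).round(4)
def pix(s,p):
    f,cx,cy,T=cal(s); c=T[:3,:3].T@(np.array(p)-T[:3,3]); return [round(cx-f*c[0]/c[2],1),round(cy+f*c[1]/c[2],1)]
def st():
    s=get_state(); r=R.from_quat(s['eef_rot']).as_matrix()
    print('t',s['clock'],'p',np.round(s['tool_pos'],4),'F',np.round(s['contact_force'],1),'op',s['opening'],'ff',s['finger_force']); print(r.round(3))
    return s
def rel(p):
    s=get_state(); r=R.from_quat(s['eef_rot']).as_matrix()
    return (r.T@(np.array(p)-np.array(s['tool_pos']))*100).round(2)
E
python3 - <<'E'
from h import *
st()
for c in('top','scene','wrist'):
    s=shot(c,c+'0'); print(c,s.keys(),cal(s))
E
```

```text
t 0.0 p [0.2471 0.5734 0.2489] F [ 0.4 -0.6  1.7] op 1.0003748158901582 ff 0.0
[[-0.918  0.396 -0.001]
 [ 0.396  0.918 -0.002]
 [-0.    -0.002 -1.   ]]
top dict_keys(['img', 'vertical_fov', 'cx', 'cy', 'extrinsics']) (np.float64(476.3137321825364), 315.87399783035903, 238.7065055328736, array([[-1.03312510e-02,  9.93917943e-01, -1.09637529e-01,
         4.28862575e-01],
       [-9.99945849e-01, -1.04061081e-02, -1.10601411e-04,
        -2.44571418e-02],
       [-1.25082871e-03,  1.09630449e-01,  9.93971629e-01,
         1.34416705e+00],
       [ 0.00000000e+00,  0.00000000e+00,  0.00000000e+00,
         1.00000000e+00]]))
scene dict_keys(['img', 'vertical_fov', 'cx', 'cy', 'extrinsics']) (np.float64(569.0336889016307), 316.71657325794365, 237.21266015893536, array([[ 0.32283957, -0.73252984,  0.59931181,  1.27504842],
       [ 0.94626224,  0.26255483, -0.18881931, -0.25159117],
       [-0.01903643,  0.62806448,  0.77792842,  0.98847052],
       [ 0.        ,  0.        ,  0.        ,  1.        ]]))
wrist dict_keys(['img', 'vertical_fov', 'cx', 'cy', 'extrinsics']) (np.float64(403.9335483508965), 318.54771454561495, 235.45460460593213, array([[ 0.39589469, -0.87417715, -0.28121471,  0.17432785],
       [ 0.91829506,  0.37645454,  0.12254044,  0.60415121],
       [-0.0012575 , -0.30675119,  0.95178891,  0.38228159],
       [ 0.        ,  0.        ,  0.        ,  1.        ]]))
```

View pics/top0.png

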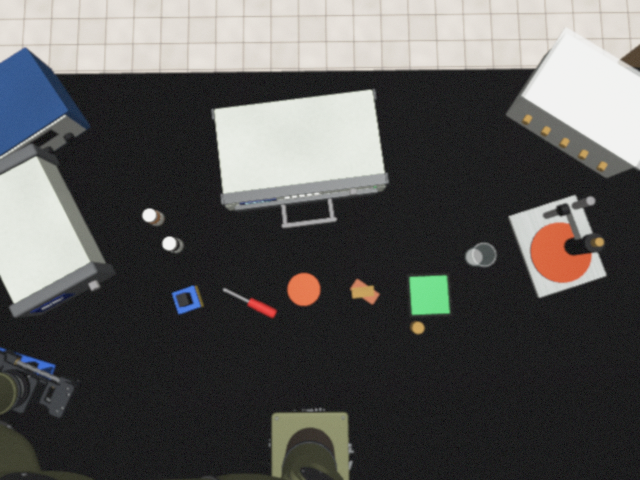

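View pics/scene0.png

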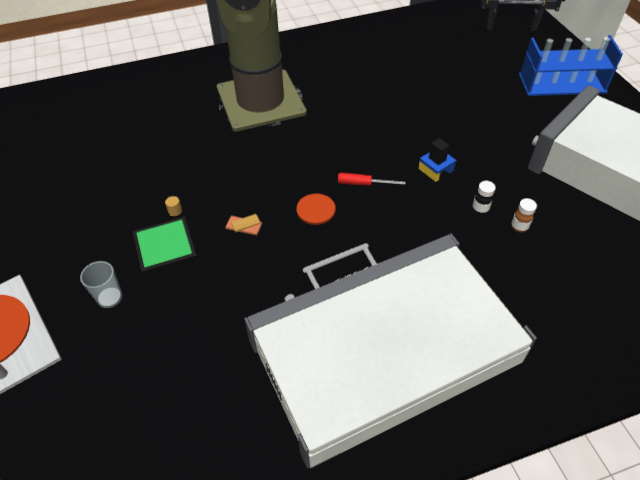

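Run:
```python
from h import *
s=shot('top')
def P(n,u,v,z): print(n,world(s,u,v,z))
P('hL',284,225,.05);P('hR',336,218.5,.05)
P('topFL',222,197,.088);P('topFR',386,179,.088)
P('topBL',213,109,.088);P('topBR',374,91,.088)
for n,u,v,z in [('gauge',187,300,.04),('grip',186,298,.086),('mat',429.5,295,.003),('disc',304,289,.007),('off',364,291,.01),('drvtip',223,290,.01),('drvend',275,314,.015),('b1',152,216,.075),('b2',171,244,.075),('weight',417,327,.035)]: P(n,u,v,z)
img=s['img']; 
c=cv2.resize(img[270:330,150:230],None,fx=8,fy=8,interpolation=cv2.INTER_CUBIC)
d=cv2.resize(img[170:240,210:400],None,fx=4,fy=4,interpolation=cv2.INTER_CUBIC)
o=np.zeros((600,800,3),np.uint8); o[:280,:760]=d; 
c=cv2.resize(img[275:325,160:220],None,fx=6,fy=6,interpolation=cv2.INTER_CUBIC); o[290:590,:360]=c
cv2.imwrite('pics/crop0.png',o[:,:,::-1])
```

```text
hL [0.6103 0.0627 0.05  ]
hR [ 0.6269 -0.0802  0.05  ]
topFL [0.6825 0.2261 0.088 ]
topFR [ 0.727  -0.2146  0.088 ]
topBL [0.9274 0.2535 0.088 ]
topBR [ 0.9739 -0.1882  0.088 ]
gauge [0.4088 0.3276 0.04  ]
grip [0.4148 0.3179 0.086 ]
mat [ 0.4152 -0.3403  0.003 ]
disc [0.4354 0.0103 0.007 ]
off [ 0.4282 -0.1568  0.01  ]
drvtip [0.435  0.2359 0.01  ]
drvend [0.3676 0.0906 0.015 ]
b1 [0.6351 0.4168 0.075 ]
b2 [0.5587 0.3639 0.075 ]
weight [ 0.3298 -0.2958  0.035 ]
```

View pics/crop0.png

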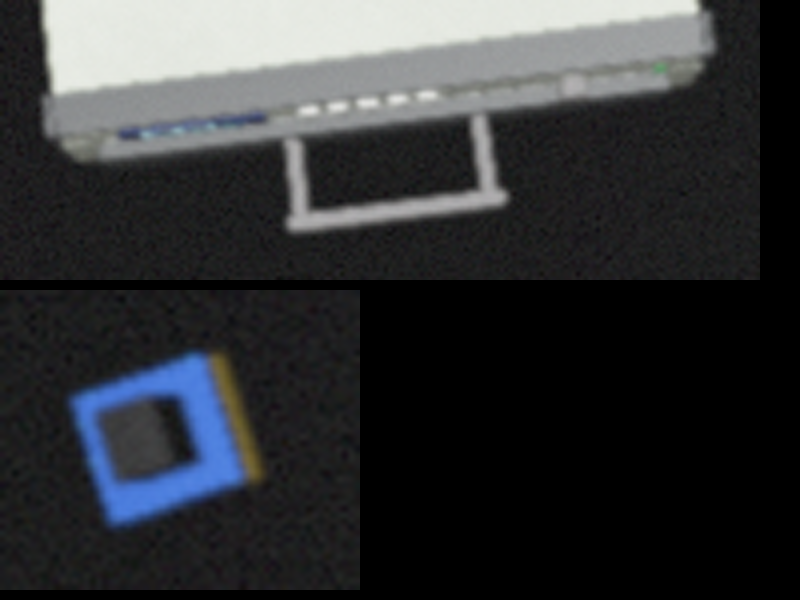

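Request:
{"api": "send_rows", "payload": {
  "motion": [
    {"rz": 0.15, "jaw": 4},
    {"rz": 0.15},
    {"rz": 0.15},
    {"rz": 0.15},
    {"rz": 0.15}
  ]
}}

```text
schema error: expected keys x, y, z, rx, ry, rz, jaw
```

Request:
{"api": "send_rows", "payload": {
  "motion": [
    {"rz": 0.15},
    {"rz": 0.15},
    {"x": -2, "y": 1},
    {"x": -4, "y": 2},
    {"x": -4, "y": 2}
  ]
}}

```text
schema error: expected keys x, y, z, rx, ry, rz, jaw
```

Request:
{"api": "send_rows", "payload": {
  "motion": [
    {"x": -4, "y": 2},
    {"x": -4, "y": 2},
    {"x": -4, "y": 2},
    {"x": -4, "y": 2},
    {"x": -4, "y": 2}
  ]
}}

```text
schema error: expected keys x, y, z, rx, ry, rz, jaw
```

Request:
{"api": "send_rows", "payload": {
  "motion": [
    {"x": -4, "y": 2},
    {"x": -4, "y": 2},
    {"x": -4, "y": 2},
    {"x": -4, "y": 2},
    {"x": -4, "y": 2}
  ]
}}

```text
schema error: expected keys x, y, z, rx, ry, rz, jaw
```

Run:
```python
from h import *
st(); print(rel([.617,-.0085,.048]))
s=shot('wrist','w1'); print([pix(s,p) for p in [(.609,.061,.05),(.625,-.078,.05)]])
```

```text
t 0.2 p [0.2472 0.5737 0.2492] F [ 0.1  0.2 -0.1] op 1.000400956517129 ff 0.0
[[-0.918  0.396 -0.   ]
 [ 0.396  0.918 -0.001]
 [-0.    -0.001 -1.   ]]
[-56.99 -38.82  20.17]
[[np.float64(57.4), np.float64(621.4)], [np.float64(-25.0), np.float64(656.5)]]
```

View pics/w1.png

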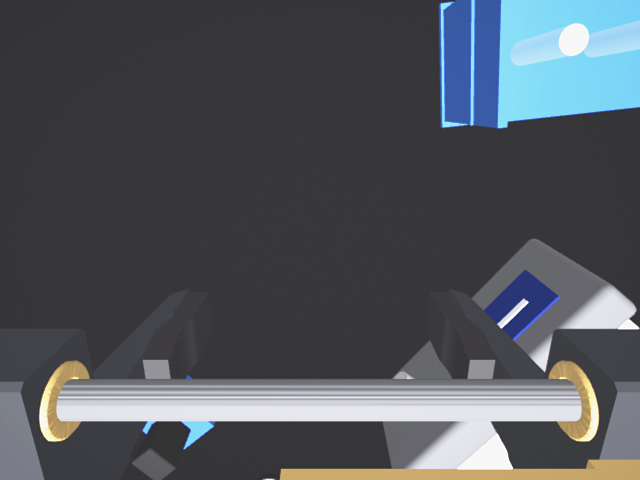

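Request:
{"api": "send_rows", "payload": {
  "motion": [
    {"x": 0, "y": 0, "z": 0, "rx": 0, "ry": 0, "rz": 0.15, "jaw": 4},
    {"x": 0, "y": 0, "z": 0, "rx": 0, "ry": 0, "rz": 0.15, "jaw": 4},
    {"x": 0, "y": 0, "z": 0, "rx": 0, "ry": 0, "rz": 0.15, "jaw": 4},
    {"x": 0, "y": 0, "z": 0, "rx": 0, "ry": 0, "rz": 0.15, "jaw": 4},
    {"x": 0, "y": 0, "z": 0, "rx": 0, "ry": 0, "rz": 0.15, "jaw": 4}
  ]
}}

```text
clock: 0.75
tool_pos: [0.2472, 0.574, 0.2496]
eef_rot: [0.549, 0.836, -0.0, -0.0]
contact_force: [0.2, 0.7, -0.3]
opening: 0.566
finger_force: 0.0
```

Request:
{"api": "send_rows", "payload": {
  "motion": [
    {"x": 0, "y": 0, "z": 0, "rx": 0, "ry": 0, "rz": 0.15, "jaw": 4},
    {"x": 0, "y": 0, "z": 0, "rx": 0, "ry": 0, "rz": 0.15, "jaw": 4},
    {"x": -2, "y": 1, "z": 0, "rx": 0, "ry": 0, "rz": 0, "jaw": 4},
    {"x": -4, "y": 2, "z": 0, "rx": 0, "ry": 0, "rz": 0, "jaw": 4},
    {"x": -4, "y": 2, "z": 0, "rx": 0, "ry": 0, "rz": 0, "jaw": 4}
  ]
}}

```text
clock: 1.25
tool_pos: [0.3082, 0.4799, 0.2495]
eef_rot: [0.665, 0.747, 0.0, -0.0]
contact_force: [0.3, -0.6, -0.6]
opening: 0.454
finger_force: 0.0
```

Request:
{"api": "send_rows", "payload": {
  "motion": [
    {"x": -4, "y": 2, "z": 0, "rx": 0, "ry": 0, "rz": 0, "jaw": 4},
    {"x": -4, "y": 2, "z": 0, "rx": 0, "ry": 0, "rz": 0, "jaw": 4},
    {"x": -4, "y": 2, "z": 0, "rx": 0, "ry": 0, "rz": 0, "jaw": 4},
    {"x": -4, "y": 2, "z": 0, "rx": 0, "ry": 0, "rz": 0, "jaw": 4},
    {"x": -4, "y": 2, "z": 0, "rx": 0, "ry": 0, "rz": 0, "jaw": 4}
  ]
}}

```text
clock: 1.75
tool_pos: [0.4311, 0.2915, 0.2498]
eef_rot: [0.666, 0.746, 0.0, -0.0]
contact_force: [1.3, -0.3, -0.3]
opening: 0.455
finger_force: 0.0
```

Request:
{"api": "send_rows", "payload": {
  "motion": [
    {"x": -4, "y": 2, "z": 0, "rx": 0, "ry": 0, "rz": 0, "jaw": 4},
    {"x": -4, "y": 2, "z": 0, "rx": 0, "ry": 0, "rz": 0, "jaw": 4},
    {"x": -4, "y": 2, "z": 0, "rx": 0, "ry": 0, "rz": 0, "jaw": 4},
    {"x": -4, "y": 2, "z": 0, "rx": 0, "ry": 0, "rz": 0, "jaw": 4},
    {"x": -4, "y": 2, "z": 0, "rx": 0, "ry": 0, "rz": 0, "jaw": 4}
  ]
}}

```text
clock: 2.25
tool_pos: [0.5533, 0.1042, 0.2498]
eef_rot: [0.666, 0.746, 0.0, -0.0]
contact_force: [1.7, 1.2, 0.4]
opening: 0.451
finger_force: 0.0
```

Run:
```python
from h import *
st(); print(rel([.617,-.0085,.048]))
s=shot('wrist','w2'); print([pix(s,p) for p in [(.609,.061,.05),(.625,-.078,.05)]])
```

```text
t 2.25 p [0.5533 0.1042 0.2498] F [1.7 1.2 0.4] op 0.45129040323284625 ff 0.0
[[-0.114  0.993  0.   ]
 [ 0.993  0.114  0.   ]
 [ 0.     0.    -1.   ]]
[-11.93   5.04  20.18]
[[np.float64(375.5), np.float64(257.8)], [np.float64(369.5), np.float64(390.2)]]
```

View pics/w2.png

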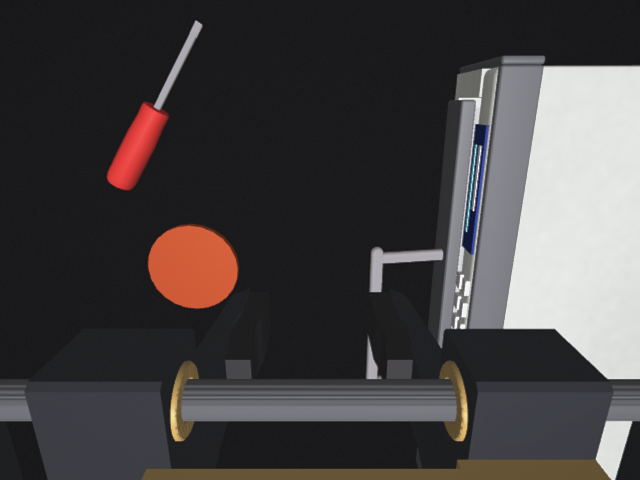

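Request:
{"api": "send_rows", "payload": {
  "motion": [
    {"x": -3, "y": 1.3, "z": 0, "rx": 0, "ry": 0, "rz": 0, "jaw": 4},
    {"x": -3, "y": 1.3, "z": 2, "rx": 0, "ry": 0, "rz": 0, "jaw": 4},
    {"x": -3, "y": 1.2, "z": 3, "rx": 0, "ry": 0, "rz": 0, "jaw": 4},
    {"x": -3, "y": 1.2, "z": 3, "rx": 0, "ry": 0, "rz": 0, "jaw": 4},
    {"x": 0, "y": 0, "z": 3, "rx": 0, "ry": 0, "rz": 0, "jaw": 4}
  ]
}}

```text
clock: 2.8
tool_pos: [0.6178, -0.0142, 0.1388]
eef_rot: [0.668, 0.744, -0.001, 0.003]
contact_force: [-0.1, -0.5, -0.0]
opening: 0.451
finger_force: 0.0
```

Request:
{"api": "send_rows", "payload": {
  "motion": [
    {"x": 0, "y": 0, "z": 3, "rx": 0, "ry": 0, "rz": 0, "jaw": 4},
    {"x": 0, "y": 0, "z": 3, "rx": 0, "ry": 0, "rz": 0, "jaw": 4},
    {"x": 0, "y": 0, "z": 2, "rx": 0, "ry": 0, "rz": 0, "jaw": 4},
    {"x": 0, "y": 0, "z": 1.1, "rx": 0, "ry": 0, "rz": 0, "jaw": 4},
    {"x": 0, "y": 0, "z": 0, "rx": 0, "ry": 0, "rz": 0, "jaw": 4}
  ]
}}

```text
clock: 3.3
tool_pos: [0.6149, -0.0075, 0.0474]
eef_rot: [0.666, 0.746, -0.001, -0.001]
contact_force: [0.1, 0.5, -0.9]
opening: 0.453
finger_force: 0.0
```

Request:
{"api": "send_rows", "payload": {
  "motion": [
    {"x": 0, "y": 0, "z": 0, "rx": 0, "ry": 0, "rz": 0, "jaw": 0},
    {"x": 0, "y": 0, "z": 0, "rx": 0, "ry": 0, "rz": 0, "jaw": 0},
    {"x": 0, "y": 0, "z": 0, "rx": 0, "ry": 0, "rz": 0, "jaw": 0},
    {"x": 0, "y": 0, "z": 0, "rx": 0, "ry": 0, "rz": 0, "jaw": 0},
    {"x": 0, "y": 0, "z": 0, "rx": 0, "ry": 0, "rz": 0, "jaw": 0}
  ],
  "grip_force": 30
}}

```text
clock: 3.8
tool_pos: [0.618, -0.0076, 0.0497]
eef_rot: [0.666, 0.746, 0.002, 0.002]
contact_force: [3.2, 1.1, 1.5]
opening: 0.114
finger_force: 30.0
```

Request:
{"api": "send_rows", "payload": {
  "motion": [
    {"x": 0, "y": -1, "z": 0, "rx": 0, "ry": 0, "rz": 0, "jaw": 0},
    {"x": 0, "y": -1, "z": 0, "rx": 0, "ry": 0, "rz": 0, "jaw": 0},
    {"x": 0, "y": -1.2, "z": 0, "rx": 0, "ry": 0, "rz": 0, "jaw": 0},
    {"x": 0, "y": -1.2, "z": 0, "rx": 0, "ry": 0, "rz": 0, "jaw": 0},
    {"x": 0, "y": -1.2, "z": 0, "rx": 0, "ry": 0, "rz": 0, "jaw": 0}
  ]
}}

```text
clock: 4.3
tool_pos: [0.5623, -0.0141, 0.0497]
eef_rot: [0.666, 0.746, 0.002, 0.002]
contact_force: [3.5, 0.0, 1.7]
opening: 0.111
finger_force: 30.0
```

Request:
{"api": "send_rows", "payload": {
  "motion": [
    {"x": 0, "y": -1.2, "z": 0, "rx": 0, "ry": 0, "rz": 0, "jaw": 0},
    {"x": 0, "y": -1.2, "z": 0, "rx": 0, "ry": 0, "rz": 0, "jaw": 0},
    {"x": 0, "y": -1.2, "z": 0, "rx": 0, "ry": 0, "rz": 0, "jaw": 0},
    {"x": 0, "y": -1.2, "z": 0, "rx": 0, "ry": 0, "rz": 0, "jaw": 0},
    {"x": 0, "y": -1.2, "z": 0, "rx": 0, "ry": 0, "rz": 0, "jaw": 0}
  ]
}}

```text
clock: 4.8
tool_pos: [0.503, -0.0211, 0.0497]
eef_rot: [0.666, 0.746, 0.002, 0.002]
contact_force: [3.6, 0.1, 2.4]
opening: 0.112
finger_force: 30.0
```

Request:
{"api": "send_rows", "payload": {
  "motion": [
    {"x": 0, "y": -1, "z": 0, "rx": 0, "ry": 0, "rz": 0, "jaw": 0},
    {"x": 0, "y": -0.8, "z": 0, "rx": 0, "ry": 0, "rz": 0, "jaw": 0},
    {"x": 0, "y": -0.5, "z": 0, "rx": 0, "ry": 0, "rz": 0, "jaw": 0},
    {"x": 0, "y": -0.2, "z": 0, "rx": 0, "ry": 0, "rz": 0, "jaw": 0},
    {"x": 0, "y": 0, "z": 0, "rx": 0, "ry": 0, "rz": 0, "jaw": 0}
  ]
}}

```text
clock: 5.3
tool_pos: [0.4789, -0.024, 0.0496]
eef_rot: [0.666, 0.746, 0.002, 0.003]
contact_force: [3.1, -0.5, 5.8]
opening: 0.111
finger_force: 30.0
```

Run:
```python
from h import *
st()
s=shot('top','t2');
```

```text
t 5.3 p [ 0.4789 -0.024   0.0496] F [ 3.1 -0.5  5.8] op 0.11143937601376579 ff 30.000311136245728
[[-0.113  0.994  0.007]
 [ 0.994  0.113  0.   ]
 [-0.001  0.007 -1.   ]]
```

Request:
{"api": "send_rows", "payload": {
  "motion": [
    {"x": 0, "y": -0.3, "z": 0, "rx": 0, "ry": 0, "rz": 0, "jaw": 0},
    {"x": 0, "y": -0.3, "z": 0, "rx": 0, "ry": 0, "rz": 0, "jaw": 0},
    {"x": 0, "y": 0, "z": 0, "rx": 0, "ry": 0, "rz": 0, "jaw": 0},
    {"x": 0, "y": 0, "z": 0, "rx": 0, "ry": 0, "rz": 0, "jaw": 0},
    {"x": 0, "y": 0, "z": 0, "rx": 0, "ry": 0, "rz": 0, "jaw": 0}
  ]
}}

```text
clock: 5.85
tool_pos: [0.4789, -0.024, 0.0497]
eef_rot: [0.666, 0.746, 0.006, 0.006]
contact_force: [12.9, 1.0, -2.3]
opening: 0.112
finger_force: 30.0
```

Request:
{"api": "send_rows", "payload": {
  "motion": [
    {"x": 0, "y": 0.5, "z": 0, "rx": 0, "ry": 0, "rz": 0, "jaw": 4},
    {"x": 0, "y": 0, "z": 0, "rx": 0, "ry": 0, "rz": 0, "jaw": 4},
    {"x": 0, "y": 0, "z": 0, "rx": 0, "ry": 0, "rz": 0, "jaw": 4},
    {"x": 0, "y": 0, "z": -2, "rx": 0, "ry": 0, "rz": 0, "jaw": 4},
    {"x": 0, "y": 0, "z": -3, "rx": 0, "ry": 0, "rz": 0, "jaw": 4}
  ]
}}

```text
clock: 6.35
tool_pos: [0.4721, -0.024, 0.0979]
eef_rot: [0.666, 0.746, -0.002, -0.002]
contact_force: [0.2, -0.7, 0.6]
opening: 0.453
finger_force: 0.0
```

Request:
{"api": "send_rows", "payload": {
  "motion": [
    {"x": 0, "y": 0, "z": -4, "rx": 0, "ry": 0, "rz": 0, "jaw": 8},
    {"x": 0, "y": -1, "z": -4, "rx": 0, "ry": 0, "rz": 0, "jaw": 8},
    {"x": 0, "y": -3, "z": -4, "rx": 0, "ry": 0, "rz": 0, "jaw": 8},
    {"x": 0, "y": -4, "z": -4, "rx": 0, "ry": 0, "rz": 0, "jaw": 8},
    {"x": 0, "y": 0, "z": 0, "rx": 0, "ry": 0, "rz": 0, "jaw": 8}
  ]
}}

```text
clock: 6.85
tool_pos: [0.3951, -0.0335, 0.2568]
eef_rot: [0.666, 0.746, -0.0, -0.0]
contact_force: [0.2, -0.5, -0.6]
opening: 0.882
finger_force: 0.0
```

Run:
```python
from h import *
st()
s=shot('top'); img=s['img']
o=np.zeros((590,800,3),np.uint8)
o[:380]=cv2.resize(img[170:265,210:410],None,fx=4,fy=4,interpolation=cv2.INTER_CUBIC)
o[385:585,:320]=cv2.resize(img[275:325,150:230],None,fx=4,fy=4,interpolation=cv2.INTER_CUBIC)
cv2.imwrite('pics/crop2.png',o[:,:,::-1])
```

```text
t 6.85 p [ 0.3951 -0.0335  0.2568] F [ 0.2 -0.5 -0.6] op 0.8819809497023565 ff 0.0
[[-0.112  0.994 -0.001]
 [ 0.994  0.112 -0.   ]
 [-0.    -0.001 -1.   ]]
```

View pics/crop2.png

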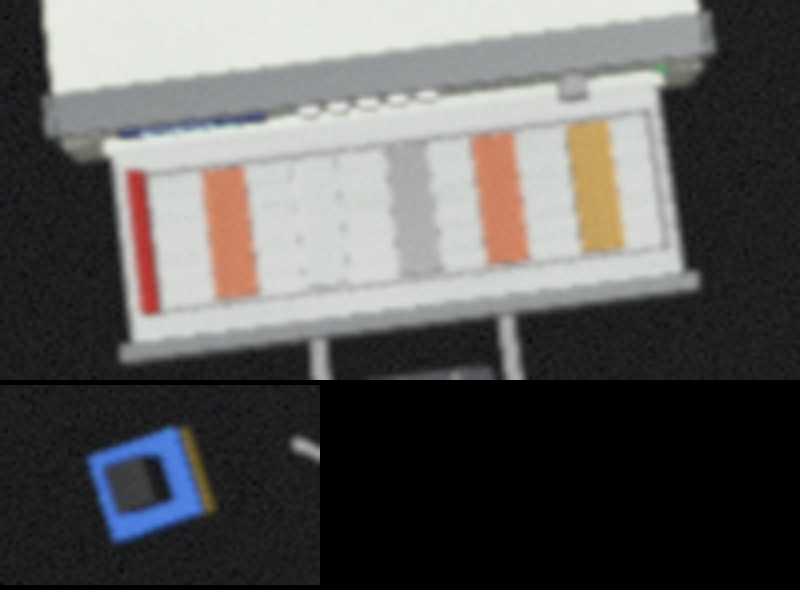

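Run:
```python
from h import *
s=shot('top')
W=lambda u,v,z:world(s,210+u/4,170+v/4,z)
G=lambda u,v,z:world(s,150+u/4,275+(v-385)/4,z)
def ang(p,q): d=p-q; return np.degrees(np.arctan2(-d[0],d[1]))
print('front',ang(W(120,348,.054),W(698,276,.054)),'bezel',ang(W(45,97,.088),W(710,15,.088)),'bezel2',ang(W(45,137,.085),W(715,50,.085)))
a=np.radians(6.4); xs=np.array([np.cos(a),np.sin(a)]); ys=np.array([-xs[1],xs[0]])
bar=np.array([.4789,-.024])
# row x=0 line passes through bar+.13xs ; stop inner face edge at top z=.05
x0=bar+.13*xs
f=lambda p:((p[:2]-x0)@xs,(p[:2]-x0)@ys)
for n,u,v,z in [('stopT',146,170,.05),('stopB',158,312,.05),('frontL',120,345,.054),('frontR',698,274,.054)]: print(n,W(u,v,z),np.round(f(W(u,v,z)),4))
for n,ul,ur,v in [('cu',210,251,232),('al',298,342,225),('st',393,434,210),('cu2',480,521,198),('br',574,618,187)]:
  print(n,np.round(f(W(ul,v,.038)),4),np.round(f(W(ur,v,.038)),4))
g=[G(*p,.036) for p in [(88,457),(190,427),(214,512),(113,543)]]
print('gauge corners',g,ang(g[0],g[1]),ang(g[3],g[2]),'c',np.mean(g,0),[np.linalg.norm(g[i]-g[i-1]) for i in range(4)])
print('grip',G(133,480,.086))
```

```text
front 6.525552277934788 bezel 6.556655807153086 bezel2 6.907430559409716
stopT [0.6461 0.1658 0.05  ] [0.0573 0.17  ]
stopB [0.548 0.157 0.05 ] [-0.0412  0.1722]
frontL [0.5254 0.1821 0.054 ] [-0.0608  0.1996]
frontR [ 0.5698 -0.2113  0.054 ] [-0.0605 -0.1963]
cu [0.011  0.1321] [0.0076 0.104 ]
al [0.0084 0.0711] [0.0047 0.0409]
st [0.0108 0.0046] [ 0.0073 -0.0235]
cu2 [ 0.0118 -0.0562] [ 0.0084 -0.0843]
br [ 0.0115 -0.1218] [ 0.0078 -0.1521]
gauge corners [array([0.4282, 0.37  , 0.036 ]), array([0.4478, 0.3007, 0.036 ]), array([0.3901, 0.2834, 0.036 ]), array([0.3699, 0.3517, 0.036 ])] 15.792403528857255 16.475794908820106 c [0.409   0.32645 0.036  ] [np.float64(0.061104664306417734), np.float64(0.07201840042655762), np.float64(0.06023769583906741), np.float64(0.07122450421027868)]
grip [0.4129 0.325  0.086 ]
```

Request:
{"api": "send_rows", "payload": {
  "motion": [
    {"x": 0, "y": 0, "z": 0, "rx": 0, "ry": 0, "rz": -0.145, "jaw": 8},
    {"x": 0, "y": 0, "z": 0, "rx": 0, "ry": 0, "rz": -0.145, "jaw": 8},
    {"x": 0, "y": 0, "z": 0, "rx": 0, "ry": 0, "rz": -0.145, "jaw": 8},
    {"x": 0, "y": 0, "z": 0, "rx": 0, "ry": 0, "rz": -0.145, "jaw": 8},
    {"x": 0, "y": 0, "z": 0, "rx": 0, "ry": 0, "rz": -0.145, "jaw": 8}
  ]
}}

```text
clock: 7.45
tool_pos: [0.3999, -0.0322, 0.2525]
eef_rot: [0.355, 0.935, -0.0, -0.002]
contact_force: [-0.3, -0.1, -0.3]
opening: 0.912
finger_force: 0.0
```

Request:
{"api": "send_rows", "payload": {
  "motion": [
    {"x": 0, "y": 0, "z": 0, "rx": 0, "ry": 0, "rz": -0.145, "jaw": 8},
    {"x": 0, "y": 0, "z": 0, "rx": 0, "ry": 0, "rz": -0.145, "jaw": 8},
    {"x": 0, "y": 0, "z": 0, "rx": 0, "ry": 0, "rz": -0.145, "jaw": 8},
    {"x": 0, "y": 0, "z": 0, "rx": 0, "ry": 0, "rz": -0.145, "jaw": 8},
    {"x": 0, "y": 0, "z": 0, "rx": 0, "ry": 0, "rz": -0.145, "jaw": 8}
  ]
}}

```text
clock: 7.95
tool_pos: [0.3999, -0.0322, 0.2525]
eef_rot: [0.0, 1.0, 0.001, -0.002]
contact_force: [0.2, -0.1, 0.1]
opening: 0.908
finger_force: 0.0
```

Request:
{"api": "send_rows", "payload": {
  "motion": [
    {"x": 0, "y": 0, "z": 0, "rx": 0, "ry": 0, "rz": -0.145, "jaw": 6},
    {"x": 0, "y": 0, "z": 0, "rx": 0, "ry": 0, "rz": -0.145, "jaw": 6},
    {"x": -1.3, "y": 3.8, "z": 0, "rx": 0, "ry": 0, "rz": 0, "jaw": 6},
    {"x": -1.3, "y": 3.8, "z": 0, "rx": 0, "ry": 0, "rz": 0, "jaw": 6},
    {"x": -1.3, "y": 3.8, "z": 0, "rx": 0, "ry": 0, "rz": 0, "jaw": 6}
  ]
}}

```text
clock: 8.45
tool_pos: [0.4055, 0.0891, 0.2525]
eef_rot: [-0.14, 0.99, 0.001, -0.002]
contact_force: [0.2, -0.2, -0.8]
opening: 0.682
finger_force: 0.0
```

Request:
{"api": "send_rows", "payload": {
  "motion": [
    {"x": -1.3, "y": 3.8, "z": 0, "rx": 0, "ry": 0, "rz": 0, "jaw": 6},
    {"x": -1.3, "y": 3.8, "z": 0, "rx": 0, "ry": 0, "rz": 0, "jaw": 6},
    {"x": -1.3, "y": 3.8, "z": 0, "rx": 0, "ry": 0, "rz": 0, "jaw": 6},
    {"x": -1.3, "y": 3.8, "z": 0, "rx": 0, "ry": 0, "rz": 0, "jaw": 6},
    {"x": -1.3, "y": 3.8, "z": 0, "rx": 0, "ry": 0, "rz": 0, "jaw": 6}
  ]
}}

```text
clock: 8.95
tool_pos: [0.4144, 0.2903, 0.252]
eef_rot: [-0.141, 0.99, -0.0, -0.002]
contact_force: [1.1, 0.5, 0.7]
opening: 0.68
finger_force: 0.0
```

Request:
{"api": "send_rows", "payload": {
  "motion": [
    {"x": -1.3, "y": 3.8, "z": 0, "rx": 0, "ry": 0, "rz": 0, "jaw": 6},
    {"x": 0, "y": 0, "z": 0, "rx": 0, "ry": 0, "rz": 0, "jaw": 6},
    {"x": 0, "y": 0, "z": 3, "rx": 0, "ry": 0, "rz": 0, "jaw": 6},
    {"x": 0, "y": 0, "z": 3, "rx": 0, "ry": 0, "rz": 0, "jaw": 6},
    {"x": 0, "y": 0, "z": 0, "rx": 0, "ry": 0, "rz": 0, "jaw": 6}
  ]
}}

```text
clock: 9.45
tool_pos: [0.4147, 0.3258, 0.1895]
eef_rot: [-0.141, 0.99, -0.003, -0.004]
contact_force: [-0.5, -0.8, -0.0]
opening: 0.678
finger_force: 0.0
```

Run:
```python
from h import *
s=st(); print(np.round(s['q'],2)); print(rel([.4129,.325,.053]))
shot('wrist','w3')
```

```text
t 9.45 p [0.4147 0.3258 0.1895] F [-0.5 -0.8 -0. ] op 0.6781231541695246 ff 0.0
[[-0.96  -0.279 -0.008]
 [-0.279  0.96  -0.007]
 [ 0.009 -0.004 -1.   ]]
[-0.5   0.68 -0.42  1.9   0.43  0.66  0.67]
[ 0.07  0.04 13.65]
```

View pics/w3.png

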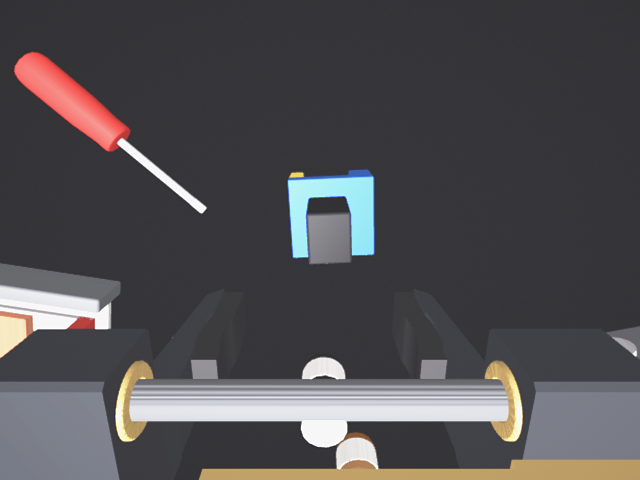

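Run:
```python
from h import *
s=shot('wrist'); 
g=world(s,329.5,238,.086);print('block',g,rel([g[0],g[1],.053]))
c=[world(s,*p,.036) for p in [(289,180),(373,176),(374,254),(294,258)]]; print(c,np.mean(c,0))
d=c[1]-c[0]; e=c[2]-c[3];print(np.degrees(np.arctan2(d[1],d[0])),np.degrees(np.arctan2(e[1],e[0])), np.linalg.norm(d))
```

```text
block [0.4125 0.3317 0.086 ] [ 0.23  0.48 14.01]
[array([0.3938, 0.2969, 0.036 ]), array([0.3741, 0.3541, 0.036 ]), array([0.4304, 0.3737, 0.036 ]), array([0.4507, 0.316 , 0.036 ])] [0.41225  0.335175 0.036   ]
109.00399431014273 109.38287935836689 0.060497355314096196
```

Request:
{"api": "send_rows", "payload": {
  "motion": [
    {"x": 0.2, "y": 0.5, "z": 2, "rx": 0, "ry": 0, "rz": -0.05, "jaw": 6},
    {"x": 0, "y": 0, "z": 3, "rx": 0, "ry": 0, "rz": 0, "jaw": 6},
    {"x": 0, "y": 0, "z": 3, "rx": 0, "ry": 0, "rz": 0, "jaw": 6},
    {"x": 0, "y": 0, "z": 3, "rx": 0, "ry": 0, "rz": 0, "jaw": 6},
    {"x": 0, "y": 0, "z": 1.5, "rx": 0, "ry": 0, "rz": 0, "jaw": 6}
  ]
}}

```text
clock: 10.05
tool_pos: [0.4137, 0.3328, 0.0682]
eef_rot: [-0.166, 0.986, 0.0, -0.0]
contact_force: [1.4, -0.9, 1.0]
opening: 0.682
finger_force: 0.0
```

Request:
{"api": "send_rows", "payload": {
  "motion": [
    {"x": 0, "y": 0, "z": 1, "rx": 0, "ry": 0, "rz": 0, "jaw": 6},
    {"x": 0, "y": 0, "z": 0, "rx": 0, "ry": 0, "rz": 0, "jaw": 6},
    {"x": 0, "y": 0, "z": 0, "rx": 0, "ry": 0, "rz": 0, "jaw": 2},
    {"x": 0, "y": 0, "z": 0, "rx": 0, "ry": 0, "rz": 0, "jaw": 2},
    {"x": 0, "y": 0, "z": 0, "rx": 0, "ry": 0, "rz": 0, "jaw": 2}
  ],
  "grip_force": 30
}}

```text
clock: 10.55
tool_pos: [0.4139, 0.3331, 0.06]
eef_rot: [-0.166, 0.986, 0.001, 0.001]
contact_force: [0.3, 0.5, 0.1]
opening: 0.432
finger_force: 0.0
```

Request:
{"api": "send_rows", "payload": {
  "motion": [
    {"x": 0, "y": 0, "z": 0, "rx": 0, "ry": 0, "rz": 0, "jaw": 2},
    {"x": 0, "y": 0, "z": 0, "rx": 0, "ry": 0, "rz": 0, "jaw": 2},
    {"x": 0, "y": 0, "z": 0, "rx": 0, "ry": 0, "rz": 0, "jaw": 2},
    {"x": 0, "y": 0, "z": 0, "rx": 0, "ry": 0, "rz": 0, "jaw": 2},
    {"x": 0, "y": 0, "z": 0, "rx": 0, "ry": 0, "rz": 0, "jaw": 2}
  ],
  "grip_force": 45
}}

```text
clock: 11.05
tool_pos: [0.4137, 0.3328, 0.0596]
eef_rot: [-0.166, 0.986, 0.0, 0.0]
contact_force: [-0.4, -0.8, 6.2]
opening: 0.313
finger_force: 45.0
```

Run:
```python
from h import *
s=st(); a=np.radians(6.5); xs=np.array([np.cos(a),np.sin(a)]); ys=np.array([-xs[1],xs[0]])
x0=np.array([.4789,-.024])+.142*xs
```

```text
t 11.05 p [0.4137 0.3328 0.0596] F [-0.4 -0.8  6.2] op 0.3125118440408928 ff 44.999509546905756
[[-0.945 -0.327  0.001]
 [-0.327  0.945  0.   ]
 [-0.001 -0.    -1.   ]]
```

Request:
{"api": "send_rows", "payload": {
  "motion": [
    {"x": 0, "y": 0, "z": -1, "rx": 0, "ry": 0, "rz": 0, "jaw": 2},
    {"x": 0, "y": 0, "z": -3, "rx": 0, "ry": 0, "rz": 0, "jaw": 2},
    {"x": 0, "y": 0, "z": -4, "rx": 0, "ry": 0, "rz": 0, "jaw": 2},
    {"x": 0, "y": 0, "z": -4, "rx": 0, "ry": 0, "rz": 0.11, "jaw": 2},
    {"x": 0, "y": 0, "z": -2, "rx": 0, "ry": 0, "rz": 0.11, "jaw": 2}
  ]
}}

```text
clock: 11.55
tool_pos: [0.4137, 0.3335, 0.2023]
eef_rot: [-0.054, 0.999, 0.002, 0.001]
contact_force: [0.8, 0.3, -3.0]
opening: 0.312
finger_force: 45.0
```

Request:
{"api": "send_rows", "payload": {
  "motion": [
    {"x": -1, "y": -1.5, "z": 0, "rx": 0, "ry": 0, "rz": 0, "jaw": 2},
    {"x": -2, "y": -3, "z": 0, "rx": 0, "ry": 0, "rz": 0, "jaw": 2},
    {"x": -2, "y": -3, "z": 0, "rx": 0, "ry": 0, "rz": 0, "jaw": 2},
    {"x": -2, "y": -3, "z": 0, "rx": 0, "ry": 0, "rz": 0, "jaw": 2},
    {"x": -2, "y": -3, "z": 0, "rx": 0, "ry": 0, "rz": 0, "jaw": 2}
  ]
}}

```text
clock: 12.05
tool_pos: [0.5182, 0.2074, 0.1992]
eef_rot: [-0.057, 0.998, -0.0, -0.001]
contact_force: [0.4, 0.1, -2.1]
opening: 0.314
finger_force: 45.0
```

Request:
{"api": "send_rows", "payload": {
  "motion": [
    {"x": -2, "y": -3, "z": 0, "rx": 0, "ry": 0, "rz": 0, "jaw": 2},
    {"x": -2, "y": -3, "z": 0, "rx": 0, "ry": 0, "rz": 0, "jaw": 2},
    {"x": -2, "y": -3, "z": 0, "rx": 0, "ry": 0, "rz": 0, "jaw": 2},
    {"x": -1.7, "y": -2, "z": 0, "rx": 0, "ry": 0, "rz": 0, "jaw": 2},
    {"x": 0, "y": 0, "z": 0, "rx": 0, "ry": 0, "rz": 0, "jaw": 2}
  ]
}}

```text
clock: 12.55
tool_pos: [0.6094, 0.1027, 0.1986]
eef_rot: [-0.053, 0.999, -0.002, 0.0]
contact_force: [-0.2, -0.3, -2.9]
opening: 0.313
finger_force: 45.0
```

Request:
{"api": "send_rows", "payload": {
  "motion": [
    {"x": 0, "y": 0, "z": 0, "rx": 0, "ry": 0, "rz": 0, "jaw": 2},
    {"x": 0, "y": 0, "z": 0, "rx": 0, "ry": 0, "rz": 0, "jaw": 2},
    {"x": 0, "y": 0, "z": 0, "rx": 0, "ry": 0, "rz": 0, "jaw": 2},
    {"x": 0, "y": 0, "z": 0, "rx": 0, "ry": 0, "rz": 0, "jaw": 2},
    {"x": 0, "y": 0, "z": 0, "rx": 0, "ry": 0, "rz": 0, "jaw": 2}
  ]
}}

```text
clock: 13.05
tool_pos: [0.6067, 0.1088, 0.1992]
eef_rot: [-0.057, 0.998, 0.0, -0.0]
contact_force: [-0.3, -0.2, -1.8]
opening: 0.315
finger_force: 45.0
```

Run:
```python
from h import *
s=st(); shot('wrist','w4')
```

```text
t 13.05 p [0.6067 0.1088 0.1992] F [-0.3 -0.2 -1.8] op 0.3148502786183451 ff 44.999641980975866
[[-0.993 -0.114 -0.   ]
 [-0.114  0.993  0.   ]
 [ 0.     0.    -1.   ]]
```

View pics/w4.png

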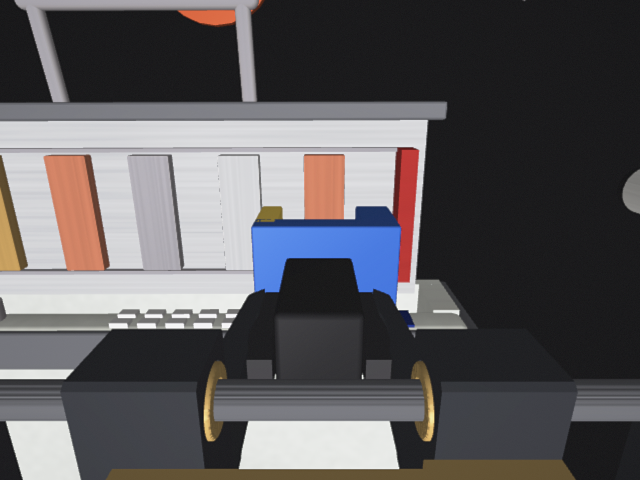

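```bash
cat >> h.py <<'E'
A=np.radians(6.5); xs=np.array([np.cos(A),np.sin(A)]); ys=np.array([-xs[1],xs[0]])
x0=np.array([.4789,-.024])+.142*xs
def row(p): d=np.array(p)[:2]-x0; return np.round([d@xs,d@ys],4)
E
python3 - <<'E'
from h import *
s=shot('wrist'); q=get_state()
print('tcp',row(q['tool_pos']))
for n,u,v,z in [('cuL',305,156,.038),('cuR',344,156,.038),('alL',220,156,.038),('alR',259,156,.038),('alLfar',227,268,.038),('alRfar',260,268,.038),('stL',130,156,.038),('stR',170,156,.038),('stRf',182,268,.038),('c2L',47,156,.038),('c2R',89,156,.038),('c2Rf',107,268,.038),('brRf',21,268,.038),('stop_n',397,152,.028),('stop_f',396,280,.028),('stop_ntop',398,150,.05),('lip n',220,150,.033),('lip f',220,271,.033),('legY',282,207,.1396),('legB',356,207,.1396),('legYo',258,207,.1396),('legBo',395,207,.1396)]:
  print(n,row(world(s,u,v,z)))
cv2.imwrite('pics/c4.png',cv2.resize(s['img'][140:300,200:440],None,fx=3.3,fy=3.3,interpolation=cv2.INTER_CUBIC)[:,:,::-1])
E
```

```text
tcp [1.000e-04 1.172e-01]
cuL [-0.0446  0.1066]
cuR [-0.0446  0.1346]
alL [-0.0446  0.0454]
alR [-0.0447  0.0735]
alLfar [0.0424 0.0443]
alRfar [0.0423 0.0703]
stL [-0.0446 -0.0195]
stR [-0.0446  0.0093]
stRf [0.0424 0.009 ]
c2L [-0.0446 -0.0792]
c2R [-0.0446 -0.049 ]
c2Rf [ 0.0424 -0.05  ]
brRf [ 0.0424 -0.1175]
stop_n [-0.0464  0.1745]
stop_f [0.0571 0.1799]
stop_ntop [-0.0502  0.1709]
lip n [-0.0484  0.0445]
lip f [0.047  0.0373]
legY [-0.032   0.0984]
legB [-0.032   0.1346]
legYo [-0.0319  0.0866]
legBo [-0.032   0.1537]
```

View pics/c4.png

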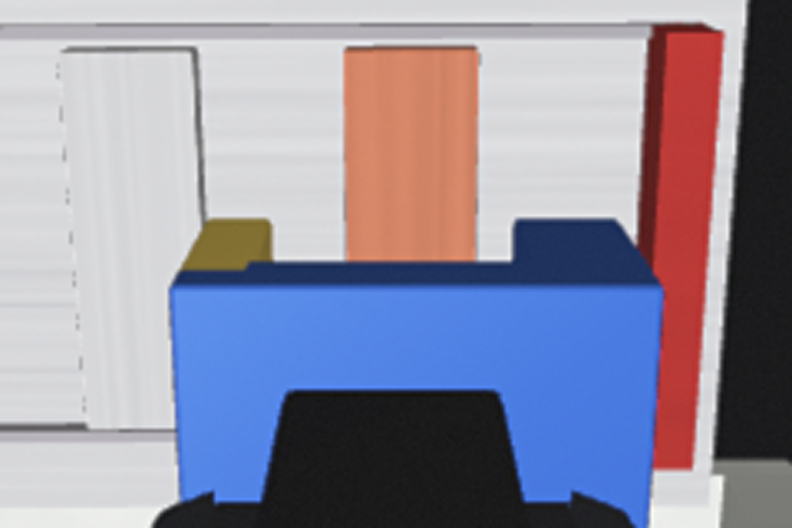

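Request:
{"api": "send_rows", "payload": {
  "motion": [
    {"x": 0, "y": 0.38, "z": 1, "rx": 0, "ry": 0, "rz": 0, "jaw": 2},
    {"x": 0, "y": 0, "z": 2.5, "rx": 0, "ry": 0, "rz": 0, "jaw": 2},
    {"x": 0, "y": 0, "z": 3, "rx": 0, "ry": 0, "rz": 0, "jaw": 2},
    {"x": 0, "y": 0, "z": 2, "rx": 0, "ry": 0, "rz": 0, "jaw": 2},
    {"x": 0, "y": 0, "z": 0.9, "rx": 0, "ry": 0, "rz": 0, "jaw": 2}
  ]
}}

```text
clock: 13.65
tool_pos: [0.605, 0.1119, 0.1024]
eef_rot: [-0.057, 0.998, -0.0, -0.002]
contact_force: [-0.7, 0.3, -3.0]
opening: 0.316
finger_force: 45.0
```

Request:
{"api": "send_rows", "payload": {
  "motion": [
    {"x": 0, "y": 0, "z": 0, "rx": 0, "ry": 0, "rz": 0, "jaw": 2},
    {"x": 0, "y": 0, "z": 0, "rx": 0, "ry": 0, "rz": 0, "jaw": 2},
    {"x": 0, "y": 0, "z": 0, "rx": 0, "ry": 0, "rz": 0, "jaw": 2},
    {"x": 0, "y": 0, "z": 0, "rx": 0, "ry": 0, "rz": 0, "jaw": 2},
    {"x": 0, "y": 0, "z": 0, "rx": 0, "ry": 0, "rz": 0, "jaw": 2}
  ]
}}

```text
clock: 14.15
tool_pos: [0.607, 0.112, 0.1058]
eef_rot: [-0.056, 0.998, 0.0, 0.001]
contact_force: [0.0, -0.3, -2.5]
opening: 0.313
finger_force: 45.0
```

Run:
```python
from h import *
q=st(); print(row(q['tool_pos'])); s=shot('wrist')
cv2.imwrite('pics/c5.png',cv2.resize(s['img'][110:310,160:480],None,fx=2.5,fy=2.5,interpolation=cv2.INTER_CUBIC)[:,:,::-1])
```

```text
t 14.15 p [0.607  0.112  0.1058] F [ 0.  -0.3 -2.5] op 0.31255384653538226 ff 44.999713227152824
[[-0.994 -0.113  0.001]
 [-0.113  0.994  0.   ]
 [-0.001  0.    -1.   ]]
[0.0007 0.1207]
```

View pics/c5.png

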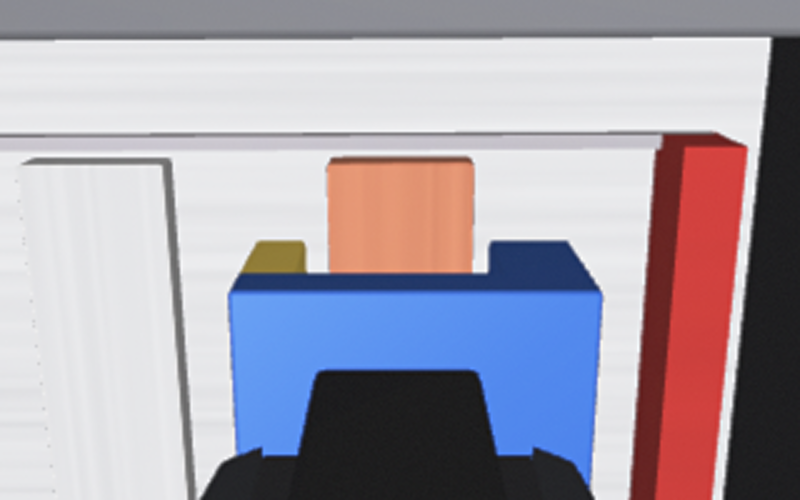

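Request:
{"api": "send_rows", "payload": {
  "motion": [
    {"x": 0, "y": 0, "z": 0.5, "rx": 0, "ry": 0, "rz": 0, "jaw": 2},
    {"x": 0, "y": 0, "z": 0.5, "rx": 0, "ry": 0, "rz": 0, "jaw": 2},
    {"x": 0, "y": 0, "z": 0.4, "rx": 0, "ry": 0, "rz": 0, "jaw": 2},
    {"x": 0, "y": 0, "z": 0.2, "rx": 0, "ry": 0, "rz": 0, "jaw": 2},
    {"x": 0, "y": 0, "z": 0, "rx": 0, "ry": 0, "rz": 0, "jaw": 2}
  ]
}}

```text
clock: 14.7
tool_pos: [0.6062, 0.112, 0.0885]
eef_rot: [-0.057, 0.998, -0.0, -0.0]
contact_force: [0.4, -0.3, -2.4]
opening: 0.308
finger_force: 45.0
```

Request:
{"api": "send_rows", "payload": {
  "motion": [
    {"x": 0, "y": 0.3, "z": 0, "rx": 0, "ry": 0, "rz": 0, "jaw": 2},
    {"x": 0, "y": 0.3, "z": 0, "rx": 0, "ry": 0, "rz": 0, "jaw": 2},
    {"x": 0, "y": 0.3, "z": 0, "rx": 0, "ry": 0, "rz": 0, "jaw": 2},
    {"x": 0, "y": 0.3, "z": 0, "rx": 0, "ry": 0, "rz": 0, "jaw": 2},
    {"x": 0, "y": 0.2, "z": 0, "rx": 0, "ry": 0, "rz": 0, "jaw": 2}
  ]
}}

```text
clock: 15.2
tool_pos: [0.605, 0.1262, 0.0892]
eef_rot: [-0.057, 0.998, -0.0, 0.0]
contact_force: [0.3, -1.2, -2.7]
opening: 0.316
finger_force: 45.0
```

Request:
{"api": "send_rows", "payload": {
  "motion": [
    {"x": 0, "y": 0.2, "z": 0, "rx": 0, "ry": 0, "rz": 0, "jaw": 2},
    {"x": 0, "y": 0.2, "z": 0, "rx": 0, "ry": 0, "rz": 0, "jaw": 2},
    {"x": 0, "y": 0.2, "z": 0, "rx": 0, "ry": 0, "rz": 0, "jaw": 2},
    {"x": 0, "y": 0.2, "z": 0, "rx": 0, "ry": 0, "rz": 0, "jaw": 2},
    {"x": 0, "y": 0, "z": 0, "rx": 0, "ry": 0, "rz": 0, "jaw": 2}
  ]
}}

```text
clock: 15.7
tool_pos: [0.6044, 0.1324, 0.0891]
eef_rot: [-0.056, 0.998, -0.001, 0.0]
contact_force: [-0.3, -3.6, -0.2]
opening: 0.314
finger_force: 45.0
```

Run:
```python
from h import *
q=st(); print(row(q['tool_pos']),ys@np.array(q['contact_force'])[:2])
```

```text
t 15.7 p [0.6044 0.1324 0.0891] F [-0.3 -3.6 -0.2] op 0.31429552901674296 ff 45.010592909529805
[[-0.994 -0.112  0.   ]
 [-0.112  0.994 -0.002]
 [ 0.    -0.002 -1.   ]]
[0.0004 0.1412] -3.5872567647130187
```

Request:
{"api": "send_rows", "payload": {
  "motion": [
    {"x": 0, "y": 0.2, "z": 0, "rx": 0, "ry": 0, "rz": 0, "jaw": 2},
    {"x": 0, "y": 0.2, "z": 0, "rx": 0, "ry": 0, "rz": 0, "jaw": 2},
    {"x": 0, "y": 0, "z": 0, "rx": 0, "ry": 0, "rz": 0, "jaw": 2},
    {"x": 0, "y": 0, "z": 0, "rx": 0, "ry": 0, "rz": 0, "jaw": 2},
    {"x": 0, "y": 0, "z": 0, "rx": 0, "ry": 0, "rz": 0, "jaw": 2}
  ]
}}

```text
clock: 16.2
tool_pos: [0.6044, 0.1328, 0.0891]
eef_rot: [-0.055, 0.998, -0.004, -0.0]
contact_force: [2.1, -10.9, 1.3]
opening: 0.312
finger_force: 45.0
```

Run:
```python
from h import *
q=st(); print(row(q['tool_pos']),ys@np.array(q['contact_force'])[:2])
```

```text
t 16.2 p [0.6044 0.1328 0.0891] F [  2.1 -10.9   1.3] op 0.31222343646612155 ff 45.04161134362221
[[-0.994 -0.11   0.   ]
 [-0.11   0.994 -0.007]
 [ 0.001 -0.007 -1.   ]]
[0.0004 0.1415] -11.021361100283906
```

Request:
{"api": "send_rows", "payload": {
  "motion": [
    {"x": 0, "y": -0.4, "z": 0, "rx": 0, "ry": 0, "rz": 0, "jaw": 2},
    {"x": 0, "y": -0.35, "z": 0, "rx": 0, "ry": 0, "rz": 0, "jaw": 2},
    {"x": 0, "y": 0, "z": 0, "rx": 0, "ry": 0, "rz": 0, "jaw": 2},
    {"x": 0, "y": 0, "z": -1, "rx": 0, "ry": 0, "rz": 0, "jaw": 2},
    {"x": 0, "y": 0, "z": -2, "rx": 0, "ry": 0, "rz": 0, "jaw": 2}
  ]
}}

```text
clock: 16.7
tool_pos: [0.6032, 0.1313, 0.1186]
eef_rot: [-0.057, 0.998, 0.0, -0.001]
contact_force: [-0.2, 0.5, -2.0]
opening: 0.312
finger_force: 45.0
```

Request:
{"api": "send_rows", "payload": {
  "motion": [
    {"x": 0, "y": -1.9, "z": -1, "rx": 0, "ry": 0, "rz": 0, "jaw": 2},
    {"x": 0, "y": -3, "z": 0, "rx": 0, "ry": 0, "rz": 0, "jaw": 2},
    {"x": 0, "y": -2, "z": 0, "rx": 0, "ry": 0, "rz": 0, "jaw": 2},
    {"x": 0, "y": -1, "z": 0, "rx": 0, "ry": 0, "rz": 0, "jaw": 2},
    {"x": 0, "y": 0, "z": 1, "rx": 0, "ry": 0, "rz": 0, "jaw": 2}
  ]
}}

```text
clock: 17.2
tool_pos: [0.6148, 0.051, 0.1202]
eef_rot: [-0.055, 0.998, 0.0, 0.002]
contact_force: [0.8, 0.7, -1.4]
opening: 0.315
finger_force: 45.0
```

Request:
{"api": "send_rows", "payload": {
  "motion": [
    {"x": 0, "y": 0, "z": 1, "rx": 0, "ry": 0, "rz": 0, "jaw": 2},
    {"x": 0, "y": 0, "z": 0.3, "rx": 0, "ry": 0, "rz": 0, "jaw": 2},
    {"x": 0, "y": 0, "z": 0, "rx": 0, "ry": 0, "rz": 0, "jaw": 2},
    {"x": 0, "y": 0, "z": 0, "rx": 0, "ry": 0, "rz": 0, "jaw": 2},
    {"x": 0, "y": 0, "z": 0, "rx": 0, "ry": 0, "rz": 0, "jaw": 2}
  ]
}}

```text
clock: 17.7
tool_pos: [0.6136, 0.0525, 0.1063]
eef_rot: [-0.057, 0.998, 0.0, 0.0]
contact_force: [-0.0, 0.1, -2.5]
opening: 0.313
finger_force: 45.0
```

```bash
cat >> h.py <<'E'
def edges(v0=184,v1=202,thr=6):
    s=shot('wrist'); q=get_state(); print('tcp row',row(q['tool_pos']),'feet',q['tool_pos'][2]-.0596,'op',q['opening'])
    b=s['img'][v0:v1].astype(float).mean(0); b=cv2.GaussianBlur(b[None],(3,1),0)[0]
    g=np.abs(np.gradient(b,axis=0)).sum(1); v=(v0+v1)/2
    for u in range(2,638):
        if g[u]>thr and g[u]==g[u-2:u+3].max(): print(u,round(g[u]),row(world(s,u,v,.038)),b[u-3].round(),b[u+3].round())
    return s
E
python3 - <<'E'
from h import *
s=edges()
cv2.imwrite('pics/c6.png',s['img'][90:310][:,:,::-1])
E
```

```text
tcp row [0.0005 0.0606] feet 0.04675032211448463 op 0.3116827066513279
39 51 [-0.0366 -0.082 ] [227. 226. 228.] [224. 145. 112.]
97 65 [-0.0366 -0.0526] [220. 140. 109.] [109.  71.  56.]
106 127 [-0.0366 -0.0479] [111.  72.  57.] [228. 229. 231.]
157 26 [-0.0366 -0.0222] [229. 230. 232.] [201. 197. 206.]
199 6 [-0.0366 -0.0008] [203. 200. 208.] [199. 196. 203.]
203 9 [-0.0366  0.0012] [199. 195. 203.] [208. 204. 212.]
208 10 [-0.0366  0.0037] [207. 203. 212.] [197. 193. 201.]
215 110 [-0.0366  0.0072] [197. 194. 201.] [109. 107. 109.]
219 146 [-0.0366  0.0093] [112. 109. 111.] [232. 232. 234.]
284 7 [-0.0366  0.0422] [232. 232. 235.] [228. 228. 230.]
344 31 [-0.0366  0.0726] [230. 230. 232.] [231. 232. 234.]
435 154 [-0.0366  0.1188] [231. 232. 234.] [121.  77.  60.]
440 81 [-0.0366  0.1213] [120.  80.  64.] [226. 147. 114.]
498 72 [-0.0367  0.1507] [222. 143. 111.] [231. 231. 234.]
532 142 [-0.0366  0.168 ] [229. 229. 231.] [103.  36.  34.]
556 43 [-0.0366  0.1802] [105.  37.  35.] [208.  65.  62.]
581 62 [-0.0366  0.1929] [205.  64.  61.] [30. 29. 31.]
```

View pics/c6.png

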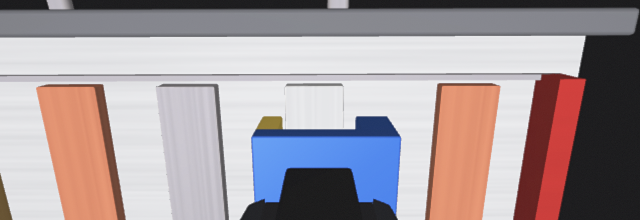

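Request:
{"api": "send_rows", "payload": {
  "motion": [
    {"x": 0, "y": -0.28, "z": 0, "rx": 0, "ry": 0, "rz": 0, "jaw": 2},
    {"x": 0, "y": 0, "z": 0.6, "rx": 0, "ry": 0, "rz": 0, "jaw": 2},
    {"x": 0, "y": 0, "z": 0.6, "rx": 0, "ry": 0, "rz": 0, "jaw": 2},
    {"x": 0, "y": 0, "z": 0.45, "rx": 0, "ry": 0, "rz": 0, "jaw": 2},
    {"x": 0, "y": 0, "z": 0, "rx": 0, "ry": 0, "rz": 0, "jaw": 2}
  ]
}}

```text
clock: 18.25
tool_pos: [0.613, 0.049, 0.0885]
eef_rot: [-0.057, 0.998, -0.0, -0.001]
contact_force: [-1.1, -0.6, -1.7]
opening: 0.312
finger_force: 45.0
```

Run:
```python
from h import *
q=st(); print(row(q['tool_pos']))
```

```text
t 18.25 p [0.613  0.049  0.0885] F [-1.1 -0.6 -1.7] op 0.31221736426219543 ff 44.999746307730675
[[-0.994 -0.113 -0.002]
 [-0.113  0.994 -0.   ]
 [ 0.002 -0.    -1.   ]]
[-0.0005  0.0574]
```

Request:
{"api": "send_rows", "payload": {
  "motion": [
    {"x": 0, "y": 0.3, "z": 0, "rx": 0, "ry": 0, "rz": 0, "jaw": 2},
    {"x": 0, "y": 0.3, "z": 0, "rx": 0, "ry": 0, "rz": 0, "jaw": 2},
    {"x": 0, "y": 0.4, "z": 0, "rx": 0, "ry": 0, "rz": 0, "jaw": 2},
    {"x": 0, "y": 0.4, "z": 0, "rx": 0, "ry": 0, "rz": 0, "jaw": 2},
    {"x": 0, "y": 0.4, "z": 0, "rx": 0, "ry": 0, "rz": 0, "jaw": 2}
  ]
}}

```text
clock: 18.75
tool_pos: [0.6117, 0.0674, 0.0897]
eef_rot: [-0.057, 0.998, -0.0, 0.0]
contact_force: [0.1, -1.0, -2.8]
opening: 0.315
finger_force: 45.0
```

Request:
{"api": "send_rows", "payload": {
  "motion": [
    {"x": 0, "y": 0.3, "z": 0, "rx": 0, "ry": 0, "rz": 0, "jaw": 2},
    {"x": 0, "y": 0.3, "z": 0, "rx": 0, "ry": 0, "rz": 0, "jaw": 2},
    {"x": 0, "y": 0.3, "z": 0, "rx": 0, "ry": 0, "rz": 0, "jaw": 2},
    {"x": 0, "y": 0.2, "z": 0, "rx": 0, "ry": 0, "rz": 0, "jaw": 2},
    {"x": 0, "y": 0, "z": 0, "rx": 0, "ry": 0, "rz": 0, "jaw": 2}
  ]
}}

```text
clock: 19.25
tool_pos: [0.6104, 0.0786, 0.0896]
eef_rot: [-0.057, 0.998, 0.0, 0.0]
contact_force: [0.1, 0.2, -2.8]
opening: 0.314
finger_force: 45.0
```

Run:
```python
from h import *
q=st(); print(row(q['tool_pos']))
```

```text
t 19.25 p [0.6104 0.0786 0.0896] F [ 0.1  0.2 -2.8] op 0.3141582991921622 ff 44.99966952949762
[[-0.994 -0.114  0.   ]
 [-0.114  0.994  0.001]
 [-0.     0.001 -1.   ]]
[0.0002 0.0871]
```

Request:
{"api": "send_rows", "payload": {
  "motion": [
    {"x": 0, "y": 0.1, "z": 0, "rx": 0, "ry": 0, "rz": 0, "jaw": 2},
    {"x": 0, "y": 0.1, "z": 0, "rx": 0, "ry": 0, "rz": 0, "jaw": 2},
    {"x": 0, "y": 0, "z": 0, "rx": 0, "ry": 0, "rz": 0, "jaw": 2},
    {"x": 0, "y": 0, "z": 0, "rx": 0, "ry": 0, "rz": 0, "jaw": 2},
    {"x": 0, "y": 0, "z": 0, "rx": 0, "ry": 0, "rz": 0, "jaw": 2}
  ]
}}

```text
clock: 19.75
tool_pos: [0.6102, 0.0799, 0.0895]
eef_rot: [-0.057, 0.998, 0.0, -0.0]
contact_force: [0.1, 0.0, -2.2]
opening: 0.315
finger_force: 45.0
```

Run:
```python
from h import *
q=st(); print(row(q['tool_pos']))
```

```text
t 19.75 p [0.6102 0.0799 0.0895] F [ 0.1  0.  -2.2] op 0.31459762561356885 ff 44.999969992786646
[[-0.994 -0.113 -0.   ]
 [-0.113  0.994  0.   ]
 [ 0.     0.    -1.   ]]
[0.0002 0.0884]
```

Request:
{"api": "send_rows", "payload": {
  "motion": [
    {"x": 0, "y": -0.3, "z": 0, "rx": 0, "ry": 0, "rz": 0, "jaw": 2},
    {"x": 0, "y": 0, "z": 0, "rx": 0, "ry": 0, "rz": 0, "jaw": 2},
    {"x": 0, "y": 0, "z": -1, "rx": 0, "ry": 0, "rz": 0, "jaw": 2},
    {"x": 0, "y": 0, "z": -2, "rx": 0, "ry": 0, "rz": 0, "jaw": 2},
    {"x": 0, "y": -1, "z": -1, "rx": 0, "ry": 0, "rz": 0, "jaw": 2}
  ]
}}

```text
clock: 20.25
tool_pos: [0.6125, 0.0694, 0.1317]
eef_rot: [-0.058, 0.998, 0.001, 0.001]
contact_force: [0.2, -0.2, -2.5]
opening: 0.317
finger_force: 45.0
```

Request:
{"api": "send_rows", "payload": {
  "motion": [
    {"x": 0, "y": -2.4, "z": 0, "rx": 0, "ry": 0, "rz": 0, "jaw": 2},
    {"x": 0, "y": -3, "z": 0, "rx": 0, "ry": 0, "rz": 0, "jaw": 2},
    {"x": 0, "y": -2, "z": 0, "rx": 0, "ry": 0, "rz": 0, "jaw": 2},
    {"x": 0, "y": -1, "z": 0, "rx": 0, "ry": 0, "rz": 0, "jaw": 2},
    {"x": 0, "y": 0, "z": 1.3, "rx": 0, "ry": 0, "rz": 0, "jaw": 2}
  ]
}}

```text
clock: 20.75
tool_pos: [0.6228, -0.0189, 0.1178]
eef_rot: [-0.055, 0.998, -0.001, 0.002]
contact_force: [0.6, 0.8, -1.6]
opening: 0.312
finger_force: 45.0
```

Request:
{"api": "send_rows", "payload": {
  "motion": [
    {"x": 0, "y": 0, "z": 1, "rx": 0, "ry": 0, "rz": 0, "jaw": 2},
    {"x": 0, "y": 0, "z": 0, "rx": 0, "ry": 0, "rz": 0, "jaw": 2},
    {"x": 0, "y": 0, "z": 0, "rx": 0, "ry": 0, "rz": 0, "jaw": 2},
    {"x": 0, "y": 0, "z": 0, "rx": 0, "ry": 0, "rz": 0, "jaw": 2},
    {"x": 0, "y": 0, "z": 0, "rx": 0, "ry": 0, "rz": 0, "jaw": 2}
  ]
}}

```text
clock: 21.25
tool_pos: [0.6214, -0.0158, 0.1069]
eef_rot: [-0.057, 0.998, 0.0, 0.0]
contact_force: [0.2, -0.1, -2.6]
opening: 0.313
finger_force: 45.0
```

Run:
```python
from h import *
s=edges()
```

```text
tcp row [ 0.0005 -0.0083] feet 0.04731097059774375 op 0.3121232344320494
4 95 [-0.0363 -0.1689] [91. 89. 91.] [226. 226. 229.]
44 42 [-0.0363 -0.1486] [228. 228. 230.] [222. 182. 109.]
102 70 [-0.0364 -0.1191] [218. 177. 106.] [106.  85.  54.]
110 128 [-0.0364 -0.1151] [104.  84.  52.] [229. 229. 231.]
174 64 [-0.0364 -0.0826] [229. 230. 232.] [225. 146. 113.]
226 7 [-0.0364 -0.0561] [230. 151. 117.] [222. 142. 110.]
231 84 [-0.0364 -0.0536] [222. 143. 111.] [133. 104.  94.]
235 161 [-0.0364 -0.0516] [136.  86.  67.] [229. 229. 232.]
290 40 [-0.0364 -0.0236] [229. 230. 232.] [204. 200. 208.]
298 7 [-0.0364 -0.0195] [201. 198. 206.] [202. 199. 206.]
301 6 [-0.0365 -0.018 ] [203. 199. 207.] [198. 195. 203.]
305 6 [-0.0364 -0.016 ] [200. 197. 204.] [204. 200. 208.]
330 7 [-0.0364 -0.0033] [201. 198. 206.] [202. 198. 206.]
333 7 [-0.0364 -0.0017] [201. 198. 206.] [198. 194. 202.]
338 9 [-0.0364  0.0009] [198. 195. 202.] [207. 204. 212.]
343 10 [-0.0364  0.0034] [207. 203. 212.] [196. 193. 200.]
350 47 [-0.0364  0.0069] [196. 192. 200.] [231. 231. 233.]
465 115 [-0.0364  0.0655] [231. 231. 233.] [117. 116. 116.]
471 110 [-0.0365  0.0685] [117. 116. 116.] [227. 228. 230.]
563 118 [-0.0365  0.1153] [229. 230. 232.] [116.  75.  60.]
573 57 [-0.0364  0.1204] [119.  76.  60.] [222. 143. 111.]
631 49 [-0.0365  0.1499] [220. 142. 110.] [227. 225. 227.]
```

Request:
{"api": "send_rows", "payload": {
  "motion": [
    {"x": 0, "y": 0, "z": 0.6, "rx": 0, "ry": 0, "rz": 0, "jaw": 2},
    {"x": 0, "y": 0, "z": 0.6, "rx": 0, "ry": 0, "rz": 0, "jaw": 2},
    {"x": 0, "y": 0, "z": 0.5, "rx": 0, "ry": 0, "rz": 0, "jaw": 2},
    {"x": 0, "y": 0, "z": 0, "rx": 0, "ry": 0, "rz": 0, "jaw": 2},
    {"x": 0, "y": 0.3, "z": 0, "rx": 0, "ry": 0, "rz": 0, "jaw": 2}
  ]
}}

```text
clock: 21.8
tool_pos: [0.6207, -0.0141, 0.0892]
eef_rot: [-0.056, 0.998, -0.0, -0.0]
contact_force: [0.7, -1.1, -3.0]
opening: 0.315
finger_force: 45.0
```

Request:
{"api": "send_rows", "payload": {
  "motion": [
    {"x": 0, "y": 0.4, "z": 0, "rx": 0, "ry": 0, "rz": 0, "jaw": 2},
    {"x": 0, "y": 0.4, "z": 0, "rx": 0, "ry": 0, "rz": 0, "jaw": 2},
    {"x": 0, "y": 0.4, "z": 0, "rx": 0, "ry": 0, "rz": 0, "jaw": 2},
    {"x": 0, "y": 0.4, "z": 0, "rx": 0, "ry": 0, "rz": 0, "jaw": 2},
    {"x": 0, "y": 0.4, "z": 0, "rx": 0, "ry": 0, "rz": 0, "jaw": 2}
  ]
}}

```text
clock: 22.3
tool_pos: [0.6186, 0.0066, 0.0897]
eef_rot: [-0.057, 0.998, -0.0, 0.0]
contact_force: [-0.1, -1.9, -2.2]
opening: 0.313
finger_force: 45.0
```

Request:
{"api": "send_rows", "payload": {
  "motion": [
    {"x": 0, "y": 0.4, "z": 0, "rx": 0, "ry": 0, "rz": 0, "jaw": 2},
    {"x": 0, "y": 0.4, "z": 0, "rx": 0, "ry": 0, "rz": 0, "jaw": 2},
    {"x": 0, "y": 0.4, "z": 0, "rx": 0, "ry": 0, "rz": 0, "jaw": 2},
    {"x": 0, "y": 0.3, "z": 0, "rx": 0, "ry": 0, "rz": 0, "jaw": 2},
    {"x": 0, "y": 0.3, "z": 0, "rx": 0, "ry": 0, "rz": 0, "jaw": 2}
  ]
}}

```text
clock: 22.8
tool_pos: [0.6166, 0.0244, 0.0896]
eef_rot: [-0.057, 0.998, -0.0, 0.0]
contact_force: [0.3, -1.5, -1.8]
opening: 0.311
finger_force: 45.0
```

Request:
{"api": "send_rows", "payload": {
  "motion": [
    {"x": 0, "y": 0.2, "z": 0, "rx": 0, "ry": 0, "rz": 0, "jaw": 2},
    {"x": 0, "y": 0.15, "z": 0, "rx": 0, "ry": 0, "rz": 0, "jaw": 2},
    {"x": 0, "y": 0, "z": 0, "rx": 0, "ry": 0, "rz": 0, "jaw": 2},
    {"x": 0, "y": 0, "z": 0, "rx": 0, "ry": 0, "rz": 0, "jaw": 2},
    {"x": 0, "y": 0, "z": 0, "rx": 0, "ry": 0, "rz": 0, "jaw": 2}
  ]
}}

```text
clock: 23.3
tool_pos: [0.6161, 0.0281, 0.0895]
eef_rot: [-0.057, 0.998, 0.0, 0.0]
contact_force: [0.9, 0.3, -2.6]
opening: 0.309
finger_force: 45.0
```

Run:
```python
from h import *
q=st(); print(row(q['tool_pos']))
```

```text
t 23.3 p [0.6161 0.0281 0.0895] F [ 0.9  0.3 -2.6] op 0.30854191572408735 ff 44.99992964789271
[[-0.994 -0.113 -0.   ]
 [-0.113  0.994  0.001]
 [-0.     0.001 -1.   ]]
[0.0002 0.0363]
```

Request:
{"api": "send_rows", "payload": {
  "motion": [
    {"x": 0, "y": -0.3, "z": 0, "rx": 0, "ry": 0, "rz": 0, "jaw": 2},
    {"x": 0, "y": 0, "z": 0, "rx": 0, "ry": 0, "rz": 0, "jaw": 2},
    {"x": 0, "y": 0, "z": -1, "rx": 0, "ry": 0, "rz": 0, "jaw": 2},
    {"x": 0, "y": 0, "z": -2, "rx": 0, "ry": 0, "rz": 0, "jaw": 2},
    {"x": 0, "y": -1, "z": -1, "rx": 0, "ry": 0, "rz": 0, "jaw": 2}
  ]
}}

```text
clock: 23.8
tool_pos: [0.6184, 0.0172, 0.1317]
eef_rot: [-0.058, 0.998, 0.001, 0.001]
contact_force: [1.0, 0.7, -2.6]
opening: 0.317
finger_force: 45.0
```

Request:
{"api": "send_rows", "payload": {
  "motion": [
    {"x": 0, "y": -3.2, "z": 0, "rx": 0, "ry": 0, "rz": 0, "jaw": 2},
    {"x": 0, "y": -3, "z": 0, "rx": 0, "ry": 0, "rz": 0, "jaw": 2},
    {"x": 0, "y": -2, "z": 0, "rx": 0, "ry": 0, "rz": 0, "jaw": 2},
    {"x": 0, "y": -1, "z": 0, "rx": 0, "ry": 0, "rz": 0, "jaw": 2},
    {"x": 0, "y": 0, "z": 1.3, "rx": 0, "ry": 0, "rz": 0, "jaw": 2}
  ]
}}

```text
clock: 24.3
tool_pos: [0.6295, -0.079, 0.1178]
eef_rot: [-0.055, 0.998, -0.001, 0.002]
contact_force: [1.4, 0.9, -2.2]
opening: 0.313
finger_force: 45.0
```

Request:
{"api": "send_rows", "payload": {
  "motion": [
    {"x": 0, "y": 0, "z": 1, "rx": 0, "ry": 0, "rz": 0, "jaw": 2},
    {"x": 0, "y": 0, "z": 0, "rx": 0, "ry": 0, "rz": 0, "jaw": 2},
    {"x": 0, "y": 0, "z": 0, "rx": 0, "ry": 0, "rz": 0, "jaw": 2},
    {"x": 0, "y": 0, "z": 0, "rx": 0, "ry": 0, "rz": 0, "jaw": 2},
    {"x": 0, "y": 0, "z": 0, "rx": 0, "ry": 0, "rz": 0, "jaw": 2}
  ]
}}

```text
clock: 24.8
tool_pos: [0.6283, -0.076, 0.1069]
eef_rot: [-0.057, 0.998, 0.0, 0.0]
contact_force: [-0.2, -0.3, -4.1]
opening: 0.317
finger_force: 45.0
```

Run:
```python
from h import *
s=edges(thr=25); edges(212,216,40)
```

```text
tcp row [ 0.0005 -0.0688] feet 0.04732769163266065 op 0.3112914724301965
98 147 [-0.0364 -0.1817] [31. 30. 32.] [202. 198. 206.]
107 93 [-0.0364 -0.1772] [200. 196. 204.] [92. 90. 92.]
116 121 [-0.0364 -0.1726] [92. 90. 91.] [230. 230. 232.]
162 55 [-0.0364 -0.1492] [231. 232. 234.] [225. 186. 111.]
219 88 [-0.0363 -0.1202] [221. 181. 109.] [113.  95.  68.]
223 156 [-0.0364 -0.1182] [138. 110.  68.] [232. 232. 235.]
291 78 [-0.0364 -0.0836] [230. 231. 233.] [226. 147. 113.]
349 83 [-0.0363 -0.0541] [222. 143. 111.] [229. 230. 232.]
481 128 [-0.0363  0.013 ] [232. 232. 234.] [101.  98. 101.]
488 91 [-0.0364  0.0167] [102. 100. 102.] [202. 198. 207.]
545 29 [-0.0364  0.0456] [195. 192. 200.] [230. 230. 232.]
578 90 [-0.0364  0.0624] [229. 230. 232.] [116. 115. 115.]
589 81 [-0.0364  0.068 ] [119. 118. 119.] [225. 226. 228.]
tcp row [ 0.0005 -0.0689] feet 0.04733695310902422 op 0.3116824110317532
102 198 [-0.0254 -0.1818] [28. 27. 30.] [202. 198. 206.]
111 121 [-0.0254 -0.1771] [202. 198. 206.] [92. 91. 92.]
120 165 [-0.0254 -0.1725] [93. 90. 92.] [234. 234. 236.]
165 69 [-0.0254 -0.1492] [234. 234. 236.] [225. 187. 111.]
222 96 [-0.0254 -0.1198] [221. 181. 108.] [146. 135. 121.]
225 179 [-0.0254 -0.1182] [142. 113.  69.] [234. 235. 237.]
258 120 [-0.0254 -0.1011] [234. 234. 236.] [144. 123.  56.]
282 149 [-0.0254 -0.0887] [139. 120.  53.] [232. 233. 235.]
292 81 [-0.0254 -0.0835] [232. 233. 235.] [225. 147. 113.]
349 84 [-0.0254 -0.0541] [223. 144. 112.] [232. 232. 235.]
355 189 [-0.0254 -0.0509] [232. 232. 235.] [ 33.  54. 100.]
392 148 [-0.0254 -0.0318] [ 34.  56. 103.] [232. 232. 234.]
479 148 [-0.0254  0.0132] [234. 234. 236.] [102.  99. 101.]
485 110 [-0.0254  0.0163] [102.  99. 101.] [203. 199. 207.]
542 45 [-0.0254  0.0458] [194. 190. 198.] [234. 234. 236.]
574 131 [-0.0254  0.0623] [234. 234. 236.] [115. 115. 115.]
585 119 [-0.0253  0.068 ] [118. 117. 117.] [226. 226. 228.]
```

Request:
{"api": "send_rows", "payload": {
  "motion": [
    {"x": 0, "y": 0, "z": 0.6, "rx": 0, "ry": 0, "rz": 0, "jaw": 2},
    {"x": 0, "y": 0, "z": 0.6, "rx": 0, "ry": 0, "rz": 0, "jaw": 2},
    {"x": 0, "y": 0, "z": 0.5, "rx": 0, "ry": 0, "rz": 0, "jaw": 2},
    {"x": 0, "y": 0, "z": 0, "rx": 0, "ry": 0, "rz": 0, "jaw": 2},
    {"x": 0, "y": 0.3, "z": 0, "rx": 0, "ry": 0, "rz": 0, "jaw": 2}
  ]
}}

```text
clock: 25.4
tool_pos: [0.6275, -0.0742, 0.0892]
eef_rot: [-0.056, 0.998, -0.0, -0.0]
contact_force: [0.1, -0.1, -2.6]
opening: 0.312
finger_force: 45.0
```

Request:
{"api": "send_rows", "payload": {
  "motion": [
    {"x": 0, "y": 0.4, "z": 0, "rx": 0, "ry": 0, "rz": 0, "jaw": 2},
    {"x": 0, "y": 0.4, "z": 0, "rx": 0, "ry": 0, "rz": 0, "jaw": 2},
    {"x": 0, "y": 0.4, "z": 0, "rx": 0, "ry": 0, "rz": 0, "jaw": 2},
    {"x": 0, "y": 0.4, "z": 0, "rx": 0, "ry": 0, "rz": 0, "jaw": 2},
    {"x": 0, "y": 0.4, "z": 0, "rx": 0, "ry": 0, "rz": 0, "jaw": 2}
  ]
}}

```text
clock: 25.9
tool_pos: [0.6255, -0.0535, 0.0898]
eef_rot: [-0.057, 0.998, -0.0, 0.0]
contact_force: [0.3, -1.7, -2.6]
opening: 0.316
finger_force: 45.0
```

Request:
{"api": "send_rows", "payload": {
  "motion": [
    {"x": 0, "y": 0.4, "z": 0, "rx": 0, "ry": 0, "rz": 0, "jaw": 2},
    {"x": 0, "y": 0.4, "z": 0, "rx": 0, "ry": 0, "rz": 0, "jaw": 2},
    {"x": 0, "y": 0.4, "z": 0, "rx": 0, "ry": 0, "rz": 0, "jaw": 2},
    {"x": 0, "y": 0.4, "z": 0, "rx": 0, "ry": 0, "rz": 0, "jaw": 2},
    {"x": 0, "y": 0.4, "z": 0, "rx": 0, "ry": 0, "rz": 0, "jaw": 2}
  ]
}}

```text
clock: 26.4
tool_pos: [0.6231, -0.0336, 0.0896]
eef_rot: [-0.057, 0.998, -0.0, 0.0]
contact_force: [1.1, -2.0, -1.6]
opening: 0.311
finger_force: 45.0
```

Request:
{"api": "send_rows", "payload": {
  "motion": [
    {"x": 0, "y": 0.4, "z": 0, "rx": 0, "ry": 0, "rz": 0, "jaw": 2},
    {"x": 0, "y": 0.3, "z": 0, "rx": 0, "ry": 0, "rz": 0, "jaw": 2},
    {"x": 0, "y": 0.2, "z": 0, "rx": 0, "ry": 0, "rz": 0, "jaw": 2},
    {"x": 0, "y": 0.1, "z": 0, "rx": 0, "ry": 0, "rz": 0, "jaw": 2},
    {"x": 0, "y": 0, "z": 0, "rx": 0, "ry": 0, "rz": 0, "jaw": 2}
  ]
}}

```text
clock: 26.9
tool_pos: [0.622, -0.0236, 0.0895]
eef_rot: [-0.057, 0.998, 0.0, -0.0]
contact_force: [-0.1, -1.4, -1.7]
opening: 0.313
finger_force: 45.0
```

Run:
```python
from h import *
q=st(); print(row(q['tool_pos']))
```

```text
t 26.9 p [ 0.622  -0.0236  0.0895] F [-0.1 -1.4 -1.7] op 0.31339897565431063 ff 45.00019395723939
[[-0.994 -0.113 -0.   ]
 [-0.113  0.994  0.   ]
 [ 0.     0.    -1.   ]]
[ 0.0002 -0.0158]
```

Request:
{"api": "send_rows", "payload": {
  "motion": [
    {"x": 0, "y": -0.3, "z": 0, "rx": 0, "ry": 0, "rz": 0, "jaw": 2},
    {"x": 0, "y": 0, "z": 0, "rx": 0, "ry": 0, "rz": 0, "jaw": 2},
    {"x": 0, "y": 0, "z": -1, "rx": 0, "ry": 0, "rz": 0, "jaw": 2},
    {"x": 0, "y": 0, "z": -2, "rx": 0, "ry": 0, "rz": 0, "jaw": 2},
    {"x": 0, "y": -1.6, "z": -1, "rx": 0, "ry": 0, "rz": 0, "jaw": 2}
  ]
}}

```text
clock: 27.4
tool_pos: [0.625, -0.0389, 0.1318]
eef_rot: [-0.059, 0.998, 0.002, 0.001]
contact_force: [0.6, 0.6, -2.4]
opening: 0.313
finger_force: 45.0
```

Request:
{"api": "send_rows", "payload": {
  "motion": [
    {"x": 0, "y": -4, "z": 0, "rx": 0, "ry": 0, "rz": 0, "jaw": 2},
    {"x": 0, "y": -3, "z": 0, "rx": 0, "ry": 0, "rz": 0, "jaw": 2},
    {"x": 0, "y": -2, "z": 0, "rx": 0, "ry": 0, "rz": 0, "jaw": 2},
    {"x": 0, "y": -1, "z": 0, "rx": 0, "ry": 0, "rz": 0, "jaw": 2},
    {"x": 0, "y": 0, "z": 1.3, "rx": 0, "ry": 0, "rz": 0, "jaw": 2}
  ]
}}

```text
clock: 27.9
tool_pos: [0.637, -0.1439, 0.1181]
eef_rot: [-0.055, 0.998, -0.001, 0.002]
contact_force: [0.0, -0.3, -3.2]
opening: 0.314
finger_force: 45.0
```

Request:
{"api": "send_rows", "payload": {
  "motion": [
    {"x": 0, "y": 0, "z": 1, "rx": 0, "ry": 0, "rz": 0, "jaw": 2},
    {"x": 0, "y": 0, "z": 0, "rx": 0, "ry": 0, "rz": 0, "jaw": 2},
    {"x": 0, "y": 0, "z": 0, "rx": 0, "ry": 0, "rz": 0, "jaw": 2},
    {"x": 0, "y": 0, "z": 0, "rx": 0, "ry": 0, "rz": 0, "jaw": 2},
    {"x": 0, "y": 0, "z": 0, "rx": 0, "ry": 0, "rz": 0, "jaw": 2}
  ]
}}

```text
clock: 28.4
tool_pos: [0.6358, -0.1416, 0.107]
eef_rot: [-0.057, 0.998, 0.0, 0.0]
contact_force: [-0.5, 0.4, -1.7]
opening: 0.311
finger_force: 45.0
```

Run:
```python
from h import *
edges(212,216,40)
```

```text
tcp row [ 0.0005 -0.1348] feet 0.04733438336266284 op 0.31770968768352875
222 234 [-0.0254 -0.1856] [30. 30. 32.] [236. 236. 238.]
237 122 [-0.0253 -0.1779] [205. 201. 209.] [126. 124. 127.]
241 155 [-0.0253 -0.1757] [112. 110. 112.] [235. 236. 238.]
258 119 [-0.0254 -0.167 ] [235. 236. 238.] [145. 124.  56.]
282 153 [-0.0253 -0.1545] [140. 121.  54.] [236. 236. 238.]
290 63 [-0.0253 -0.1504] [235. 236. 237.] [228. 190. 113.]
347 74 [-0.0253 -0.121 ] [223. 183. 110.] [235. 235. 237.]
355 192 [-0.0253 -0.1168] [235. 236. 237.] [ 33.  54. 101.]
392 150 [-0.0253 -0.0976] [ 34.  56. 104.] [234. 235. 236.]
504 169 [-0.0254 -0.0398] [231. 232. 234.] [119.  77.  60.]
512 77 [-0.0253 -0.0356] [121.  78.  61.] [225. 146. 114.]
568 81 [-0.0253 -0.0067] [225. 145. 113.] [232. 232. 235.]
599 150 [-0.0253  0.0094] [233. 233. 235.] [98. 96. 97.]
611 103 [-0.0253  0.0156] [102.  99. 102.] [201. 197. 204.]
```

Request:
{"api": "send_rows", "payload": {
  "motion": [
    {"x": 0, "y": 0, "z": 0.6, "rx": 0, "ry": 0, "rz": 0, "jaw": 2},
    {"x": 0, "y": 0, "z": 0.6, "rx": 0, "ry": 0, "rz": 0, "jaw": 2},
    {"x": 0, "y": 0, "z": 0.5, "rx": 0, "ry": 0, "rz": 0, "jaw": 2},
    {"x": 0, "y": 0, "z": 0, "rx": 0, "ry": 0, "rz": 0, "jaw": 2},
    {"x": 0, "y": 0.3, "z": 0, "rx": 0, "ry": 0, "rz": 0, "jaw": 2}
  ]
}}

```text
clock: 28.95
tool_pos: [0.6349, -0.1397, 0.0892]
eef_rot: [-0.056, 0.998, -0.0, -0.0]
contact_force: [-0.3, -0.9, -2.5]
opening: 0.315
finger_force: 45.0
```

Request:
{"api": "send_rows", "payload": {
  "motion": [
    {"x": 0, "y": 0.4, "z": 0, "rx": 0, "ry": 0, "rz": 0, "jaw": 2},
    {"x": 0, "y": 0.5, "z": 0, "rx": 0, "ry": 0, "rz": 0, "jaw": 2},
    {"x": 0, "y": 0.5, "z": 0, "rx": 0, "ry": 0, "rz": 0, "jaw": 2},
    {"x": 0, "y": 0.5, "z": 0, "rx": 0, "ry": 0, "rz": 0, "jaw": 2},
    {"x": 0, "y": 0.5, "z": 0, "rx": 0, "ry": 0, "rz": 0, "jaw": 2}
  ]
}}

```text
clock: 29.45
tool_pos: [0.6325, -0.1149, 0.0897]
eef_rot: [-0.057, 0.998, -0.0, 0.0]
contact_force: [0.2, -0.5, -2.9]
opening: 0.318
finger_force: 45.0
```

Request:
{"api": "send_rows", "payload": {
  "motion": [
    {"x": 0, "y": 0.5, "z": 0, "rx": 0, "ry": 0, "rz": 0, "jaw": 2},
    {"x": 0, "y": 0.5, "z": 0, "rx": 0, "ry": 0, "rz": 0, "jaw": 2},
    {"x": 0, "y": 0.5, "z": 0, "rx": 0, "ry": 0, "rz": 0, "jaw": 2},
    {"x": 0, "y": 0.5, "z": 0, "rx": 0, "ry": 0, "rz": 0, "jaw": 2},
    {"x": 0, "y": 0.5, "z": 0, "rx": 0, "ry": 0, "rz": 0, "jaw": 2}
  ]
}}

```text
clock: 29.95
tool_pos: [0.6295, -0.0901, 0.0896]
eef_rot: [-0.057, 0.998, -0.0, 0.0]
contact_force: [0.6, -1.0, -2.0]
opening: 0.317
finger_force: 45.0
```

Request:
{"api": "send_rows", "payload": {
  "motion": [
    {"x": 0, "y": 0.4, "z": 0, "rx": 0, "ry": 0, "rz": 0, "jaw": 2},
    {"x": 0, "y": 0.4, "z": 0, "rx": 0, "ry": 0, "rz": 0, "jaw": 2},
    {"x": 0, "y": 0.3, "z": 0, "rx": 0, "ry": 0, "rz": 0, "jaw": 2},
    {"x": 0, "y": 0.2, "z": 0, "rx": 0, "ry": 0, "rz": 0, "jaw": 2},
    {"x": 0, "y": 0.2, "z": 0, "rx": 0, "ry": 0, "rz": 0, "jaw": 2}
  ]
}}

```text
clock: 30.45
tool_pos: [0.6279, -0.0756, 0.0896]
eef_rot: [-0.056, 0.998, -0.0, 0.0]
contact_force: [-0.0, -1.7, -1.8]
opening: 0.316
finger_force: 45.0
```

Run:
```python
from h import *
q=st(); print(row(q['tool_pos']))
```

```text
t 30.45 p [ 0.6279 -0.0756  0.0896] F [-0.  -1.7 -1.8] op 0.31612708945711393 ff 45.00267332419753
[[-0.994 -0.113  0.   ]
 [-0.113  0.994 -0.   ]
 [-0.    -0.    -1.   ]]
[ 0.0002 -0.0681]
```

Request:
{"api": "send_rows", "payload": {
  "motion": [
    {"x": 0, "y": -0.3, "z": 0, "rx": 0, "ry": 0, "rz": 0, "jaw": 2},
    {"x": 0, "y": 0, "z": 0, "rx": 0, "ry": 0, "rz": 0, "jaw": 2},
    {"x": 0, "y": 0, "z": -1, "rx": 0, "ry": 0, "rz": 0, "jaw": 2},
    {"x": 0, "y": 0, "z": -2, "rx": 0, "ry": 0, "rz": 0, "jaw": 2},
    {"x": 0, "y": 2, "z": -3, "rx": 0, "ry": 0, "rz": 0, "jaw": 2}
  ]
}}

```text
clock: 30.95
tool_pos: [0.6249, -0.0629, 0.1491]
eef_rot: [-0.054, 0.999, -0.002, -0.002]
contact_force: [-0.8, -1.0, -2.0]
opening: 0.313
finger_force: 45.0
```

Request:
{"api": "send_rows", "payload": {
  "motion": [
    {"x": 0, "y": 4, "z": -3, "rx": 0, "ry": 0, "rz": 0, "jaw": 2},
    {"x": 0, "y": 3, "z": -3, "rx": 0, "ry": 0, "rz": 0, "jaw": 2},
    {"x": 0, "y": 2, "z": 0, "rx": 0, "ry": 0, "rz": 0, "jaw": 2},
    {"x": 0, "y": 0, "z": 0, "rx": 0, "ry": 0, "rz": 0, "jaw": 2},
    {"x": 0, "y": 0, "z": 0, "rx": 0, "ry": 0, "rz": 0, "jaw": 2}
  ]
}}

```text
clock: 31.45
tool_pos: [0.6155, 0.0302, 0.2097]
eef_rot: [-0.057, 0.998, -0.0, -0.0]
contact_force: [-0.3, -0.3, -2.6]
opening: 0.309
finger_force: 45.0
```

Run:
```python
from h import *
s=edges(162,170,25)
cv2.imwrite('pics/w7.png',s['img'][:,:,::-1])
```

```text
tcp row [-0.0003  0.0371] feet 0.14964912230111987 op 0.3133042654058475
28 150 [-0.0361 -0.1813] [26. 26. 28.] [181. 177. 185.]
34 99 [-0.0362 -0.1768] [181. 177. 185.] [83. 81. 83.]
43 136 [-0.0362 -0.17  ] [82. 80. 82.] [217. 218. 221.]
155 64 [-0.0362 -0.0857] [219. 220. 222.] [211. 169. 101.]
194 88 [-0.0362 -0.0564] [206. 165.  99.] [124. 112.  95.]
198 152 [-0.0362 -0.0534] [123.  99.  59.] [218. 218. 221.]
224 74 [-0.0363 -0.0339] [217. 218. 221.] [215. 135. 105.]
265 139 [-0.0363 -0.003 ] [187. 117.  90.] [218. 219. 222.]
291 43 [-0.0362  0.0165] [219. 219. 222.] [185. 181. 189.]
333 43 [-0.0363  0.0481] [182. 179. 185.] [219. 220. 222.]
359 79 [-0.0363  0.0677] [219. 219. 222.] [196. 196. 198.]
362 82 [-0.0362  0.0699] [204. 204. 207.] [216. 217. 219.]
428 150 [-0.0362  0.1195] [220. 220. 223.] [190. 118.  91.]
431 79 [-0.0362  0.1218] [142. 121. 115.] [214. 135. 105.]
470 80 [-0.0362  0.1511] [212. 134. 104.] [219. 220. 222.]
494 178 [-0.0363  0.1691] [219. 220. 223.] [94. 32. 31.]
507 51 [-0.0363  0.1789] [95. 33. 31.] [191.  59.  57.]
523 73 [-0.0362  0.191 ] [191.  59.  57.] [27. 26. 28.]
```

View pics/w7.png

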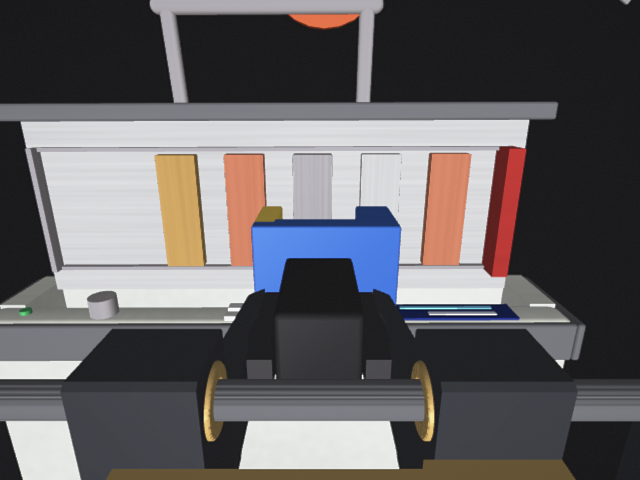

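Request:
{"api": "send_rows", "payload": {
  "motion": [
    {"x": 1, "y": -1.5, "z": 0, "rx": 0, "ry": 0, "rz": 0, "jaw": 2},
    {"x": 2.4, "y": -3.4, "z": 0, "rx": 0, "ry": 0, "rz": 0, "jaw": 2},
    {"x": 2.4, "y": -3.4, "z": 0, "rx": 0, "ry": 0, "rz": 0, "jaw": 2},
    {"x": 2.4, "y": -3.4, "z": 0, "rx": 0, "ry": 0, "rz": 0, "jaw": 2},
    {"x": 2.4, "y": -3.4, "z": 0, "rx": 0, "ry": 0, "rz": 0, "jaw": 2}
  ]
}}

```text
clock: 32.0
tool_pos: [0.525, -0.1355, 0.209]
eef_rot: [-0.055, 0.998, -0.001, -0.001]
contact_force: [-0.1, -0.5, -1.7]
opening: 0.318
finger_force: 45.0
```

Request:
{"api": "send_rows", "payload": {
  "motion": [
    {"x": 2.4, "y": -3.4, "z": 0, "rx": 0, "ry": 0, "rz": 0, "jaw": 2},
    {"x": 2.4, "y": -3.4, "z": 0, "rx": 0, "ry": 0, "rz": 0, "jaw": 2},
    {"x": 2.4, "y": -3.4, "z": 0, "rx": 0, "ry": 0, "rz": 0, "jaw": 2},
    {"x": 2.4, "y": -3.4, "z": 0, "rx": 0, "ry": 0, "rz": 0, "jaw": 2},
    {"x": 2.4, "y": -3.4, "z": 0, "rx": 0, "ry": 0, "rz": 0, "jaw": 2}
  ]
}}

```text
clock: 32.5
tool_pos: [0.424, -0.3172, 0.2091]
eef_rot: [-0.055, 0.998, -0.0, -0.001]
contact_force: [0.1, 1.2, -2.1]
opening: 0.314
finger_force: 45.0
```

Request:
{"api": "send_rows", "payload": {
  "motion": [
    {"x": 1.5, "y": -2.4, "z": 2, "rx": 0, "ry": 0, "rz": 0, "jaw": 2},
    {"x": 0, "y": 0, "z": 3, "rx": 0, "ry": 0, "rz": 0, "jaw": 2},
    {"x": 0, "y": 0, "z": 3, "rx": 0, "ry": 0, "rz": 0, "jaw": 2},
    {"x": 0, "y": 0, "z": 0, "rx": 0, "ry": 0, "rz": 0, "jaw": 2},
    {"x": 0, "y": 0, "z": 0, "rx": 0, "ry": 0, "rz": 0, "jaw": 2}
  ]
}}

```text
clock: 33.0
tool_pos: [0.4139, -0.3402, 0.1295]
eef_rot: [-0.056, 0.998, 0.0, -0.001]
contact_force: [0.2, 0.7, -2.5]
opening: 0.312
finger_force: 45.0
```

Run:
```python
from h import *
q=st(); s=shot('wrist'); cv2.imwrite('pics/w8.png',s['img'][:,:,::-1]); print(rel([.4152,-.3403,.0626]))
h=cv2.cvtColor(s['img'],cv2.COLOR_RGB2HSV); m=cv2.inRange(h,(45,80,60),(80,255,255)); v,u=np.nonzero(m); print(len(u),u.min(),u.max(),v.min(),v.max())
for r in (v.min()+5,v.min()+20):
  uu=u[v==r]; print(r,uu.min(),uu.max(),world(s,uu.min(),r,.003),world(s,uu.max(),r,.003))
print(pix(s,[.4152,-.3403,.003]))
```

```text
t 33.0 p [ 0.4139 -0.3402  0.1295] F [ 0.2  0.7 -2.5] op 0.3118937780402218 ff 44.999677911400795
[[-0.994 -0.111 -0.002]
 [-0.111  0.994  0.   ]
 [ 0.002  0.001 -1.   ]]
[-0.01 -0.01  6.78]
5822 244 410 149 297
154 247 314 [ 0.3691 -0.3919  0.003 ] [ 0.3644 -0.3496  0.003 ]
169 247 409 [ 0.3786 -0.3913  0.003 ] [ 0.3671 -0.2879  0.003 ]
[np.float64(319.6), np.float64(231.5)]
```

View pics/w8.png

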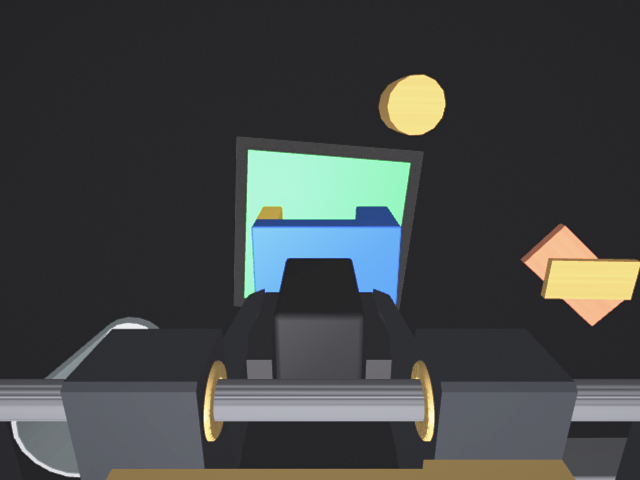

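Request:
{"api": "send_rows", "payload": {
  "motion": [
    {"x": 0, "y": 0, "z": 2, "rx": 0, "ry": 0, "rz": 0, "jaw": 2},
    {"x": 0, "y": 0, "z": 2, "rx": 0, "ry": 0, "rz": 0, "jaw": 2},
    {"x": 0, "y": 0, "z": 1.5, "rx": 0, "ry": 0, "rz": 0, "jaw": 2},
    {"x": 0, "y": 0, "z": 0.7, "rx": 0, "ry": 0, "rz": 0, "jaw": 2},
    {"x": 0, "y": 0, "z": 0.3, "rx": 0, "ry": 0, "rz": 0, "jaw": 2}
  ]
}}

```text
clock: 33.55
tool_pos: [0.4158, -0.3397, 0.0652]
eef_rot: [-0.057, 0.998, -0.0, 0.001]
contact_force: [-0.3, 0.6, -2.6]
opening: 0.312
finger_force: 45.0
```

Request:
{"api": "send_rows", "payload": {
  "motion": [
    {"x": 0, "y": 0, "z": 0.2, "rx": 0, "ry": 0, "rz": 0, "jaw": 2},
    {"x": 0, "y": 0, "z": 0.1, "rx": 0, "ry": 0, "rz": 0, "jaw": 2},
    {"x": 0, "y": 0, "z": 0, "rx": 0, "ry": 0, "rz": 0, "jaw": 2},
    {"x": 0, "y": 0, "z": 0, "rx": 0, "ry": 0, "rz": 0, "jaw": 2},
    {"x": 0, "y": 0, "z": 0, "rx": 0, "ry": 0, "rz": 0, "jaw": 2}
  ]
}}

```text
clock: 34.05
tool_pos: [0.4159, -0.3397, 0.0626]
eef_rot: [-0.057, 0.998, -0.001, 0.001]
contact_force: [-0.8, 0.8, 5.7]
opening: 0.316
finger_force: 45.0
```

Request:
{"api": "send_rows", "payload": {
  "motion": [
    {"x": 0, "y": 0, "z": 0, "rx": 0, "ry": 0, "rz": 0, "jaw": 5},
    {"x": 0, "y": 0, "z": 0, "rx": 0, "ry": 0, "rz": 0, "jaw": 5},
    {"x": 0, "y": 0, "z": 0, "rx": 0, "ry": 0, "rz": 0, "jaw": 5},
    {"x": 0, "y": 0, "z": 0, "rx": 0, "ry": 0, "rz": 0, "jaw": 5},
    {"x": 0, "y": 0, "z": -1, "rx": 0, "ry": 0, "rz": 0, "jaw": 5}
  ]
}}

```text
clock: 34.55
tool_pos: [0.4147, -0.3388, 0.0709]
eef_rot: [-0.057, 0.998, 0.001, -0.001]
contact_force: [0.3, 0.4, -0.5]
opening: 0.568
finger_force: 0.0
```

Request:
{"api": "send_rows", "payload": {
  "motion": [
    {"x": 0, "y": 0, "z": -3, "rx": 0, "ry": 0, "rz": 0, "jaw": 5},
    {"x": 0, "y": 0, "z": -4, "rx": 0, "ry": 0, "rz": 0, "jaw": 5},
    {"x": 0, "y": 0, "z": -4, "rx": 0, "ry": 0, "rz": 0, "jaw": 5},
    {"x": 0, "y": 0, "z": -4, "rx": 0, "ry": 0, "rz": 0, "jaw": 5},
    {"x": 0, "y": 0, "z": -2.7, "rx": 0, "ry": 0, "rz": 0, "jaw": 4}
  ]
}}

```text
clock: 35.05
tool_pos: [0.4158, -0.3394, 0.2519]
eef_rot: [-0.057, 0.998, -0.001, 0.001]
contact_force: [-0.2, -0.1, 0.3]
opening: 0.494
finger_force: 0.0
```

Request:
{"api": "send_rows", "payload": {
  "motion": [
    {"x": 0, "y": 0, "z": 0, "rx": 0, "ry": 0, "rz": 0.145, "jaw": 4},
    {"x": 0, "y": 0, "z": 0, "rx": 0, "ry": 0, "rz": 0.145, "jaw": 4},
    {"x": 0, "y": 0, "z": 0, "rx": 0, "ry": 0, "rz": 0.145, "jaw": 4},
    {"x": 0, "y": 0, "z": 0, "rx": 0, "ry": 0, "rz": 0.145, "jaw": 4},
    {"x": 0, "y": 0, "z": 0, "rx": 0, "ry": 0, "rz": 0.145, "jaw": 4}
  ]
}}

```text
clock: 35.55
tool_pos: [0.4151, -0.3391, 0.2492]
eef_rot: [0.304, 0.953, 0.0, 0.0]
contact_force: [-0.4, -0.0, -1.1]
opening: 0.454
finger_force: 0.0
```

Request:
{"api": "send_rows", "payload": {
  "motion": [
    {"x": 0, "y": 0, "z": 0, "rx": 0, "ry": 0, "rz": 0.145, "jaw": 4},
    {"x": 0, "y": 0, "z": 0, "rx": 0, "ry": 0, "rz": 0.145, "jaw": 4},
    {"x": 0, "y": 0, "z": 0, "rx": 0, "ry": 0, "rz": 0.145, "jaw": 4},
    {"x": 0, "y": 0, "z": 0, "rx": 0, "ry": 0, "rz": 0.145, "jaw": 4},
    {"x": 0, "y": 0, "z": 0, "rx": 0, "ry": 0, "rz": 0.145, "jaw": 4}
  ]
}}

```text
clock: 36.05
tool_pos: [0.4152, -0.3389, 0.2491]
eef_rot: [0.622, 0.783, 0.0, -0.0]
contact_force: [0.5, -0.1, -0.2]
opening: 0.452
finger_force: 0.0
```

Request:
{"api": "send_rows", "payload": {
  "motion": [
    {"x": 0, "y": 0, "z": 0, "rx": 0, "ry": 0, "rz": 0.12, "jaw": 4},
    {"x": 2.4, "y": 1, "z": 0, "rx": 0, "ry": 0, "rz": 0, "jaw": 4},
    {"x": 4, "y": 1.2, "z": 0, "rx": 0, "ry": 0, "rz": 0, "jaw": 4},
    {"x": 4, "y": 1.2, "z": 0, "rx": 0, "ry": 0, "rz": 0, "jaw": 4},
    {"x": 4, "y": 1.2, "z": 0, "rx": 0, "ry": 0, "rz": 0, "jaw": 4}
  ]
}}

```text
clock: 36.55
tool_pos: [0.4446, -0.1893, 0.2491]
eef_rot: [0.666, 0.746, 0.0, 0.0]
contact_force: [0.6, -0.6, -0.0]
opening: 0.453
finger_force: 0.0
```

Request:
{"api": "send_rows", "payload": {
  "motion": [
    {"x": 4, "y": 1.2, "z": 0, "rx": 0, "ry": 0, "rz": 0, "jaw": 4},
    {"x": 4, "y": 1.2, "z": 0, "rx": 0, "ry": 0, "rz": 0, "jaw": 4},
    {"x": 4, "y": 1.2, "z": 0, "rx": 0, "ry": 0, "rz": 0, "jaw": 4},
    {"x": 3.6, "y": 1, "z": 0, "rx": 0, "ry": 0, "rz": 0, "jaw": 4},
    {"x": 0, "y": 0, "z": 0, "rx": 0, "ry": 0, "rz": 0, "jaw": 4}
  ]
}}

```text
clock: 37.05
tool_pos: [0.4734, -0.0241, 0.2492]
eef_rot: [0.662, 0.75, 0.002, -0.001]
contact_force: [0.2, 0.6, -0.1]
opening: 0.453
finger_force: 0.0
```

Run:
```python
from h import *
q=st(); print(rel([.479,-.024,.049])); s=shot('top')
def loc(lo,hi,z,box):
    u0,u1,v0,v1=box; m=cv2.inRange(cv2.cvtColor(s['img'][v0:v1,u0:u1],cv2.COLOR_RGB2HSV),lo,hi); v,u=np.nonzero(m)
    print(len(u),u.mean()+u0,v.mean()+v0,world(s,u.mean()+u0,v.mean()+v0,z))
loc((100,120,80),(130,255,255),.036,(400,460,270,325))
w=shot('wrist'); w=w['img']; 
print(len(w))
```

```text
t 37.05 p [ 0.4734 -0.0241  0.2492] F [ 0.2  0.6 -0.1] op 0.453090550699911 ff 0.0
[[-0.124  0.992  0.002]
 [ 0.992  0.124  0.004]
 [ 0.004  0.002 -1.   ]]
[-0.14  0.51 20.02]
340 428.7264705882353 296.08235294117645 [ 0.4126 -0.3303  0.036 ]
480
```

Request:
{"api": "send_rows", "payload": {
  "motion": [
    {"x": 0, "y": 0.3, "z": 2, "rx": 0, "ry": 0, "rz": 0, "jaw": 4},
    {"x": 0, "y": 0, "z": 4, "rx": 0, "ry": 0, "rz": 0, "jaw": 4},
    {"x": 0, "y": 0, "z": 4, "rx": 0, "ry": 0, "rz": 0, "jaw": 4},
    {"x": 0, "y": 0, "z": 3, "rx": 0, "ry": 0, "rz": 0, "jaw": 4},
    {"x": 0, "y": 0, "z": 2, "rx": 0, "ry": 0, "rz": 0, "jaw": 4}
  ]
}}

```text
clock: 37.65
tool_pos: [0.4744, -0.0326, 0.0969]
eef_rot: [0.667, 0.745, -0.001, -0.001]
contact_force: [-0.2, 0.2, -1.1]
opening: 0.454
finger_force: 0.0
```

Request:
{"api": "send_rows", "payload": {
  "motion": [
    {"x": 0, "y": 0, "z": 2, "rx": 0, "ry": 0, "rz": 0, "jaw": 4},
    {"x": 0, "y": 0, "z": 2, "rx": 0, "ry": 0, "rz": 0, "jaw": 4},
    {"x": 0, "y": 0, "z": 1, "rx": 0, "ry": 0, "rz": 0, "jaw": 4},
    {"x": 0, "y": 0, "z": 0, "rx": 0, "ry": 0, "rz": 0, "jaw": 4},
    {"x": 0, "y": 0, "z": 0, "rx": 0, "ry": 0, "rz": 0, "jaw": 4}
  ]
}}

```text
clock: 38.15
tool_pos: [0.4757, -0.0313, 0.0491]
eef_rot: [0.666, 0.746, 0.0, 0.0]
contact_force: [-0.3, -0.7, 0.4]
opening: 0.457
finger_force: 0.0
```

Request:
{"api": "send_rows", "payload": {
  "motion": [
    {"x": 0, "y": 0, "z": 0, "rx": 0, "ry": 0, "rz": 0, "jaw": 0},
    {"x": 0, "y": 0, "z": 0, "rx": 0, "ry": 0, "rz": 0, "jaw": 0},
    {"x": 0, "y": 0, "z": 0, "rx": 0, "ry": 0, "rz": 0, "jaw": 0},
    {"x": 0, "y": 0, "z": 0, "rx": 0, "ry": 0, "rz": 0, "jaw": 0},
    {"x": 0, "y": 0, "z": 0, "rx": 0, "ry": 0, "rz": 0, "jaw": 0}
  ],
  "grip_force": 30
}}

```text
clock: 38.65
tool_pos: [0.4796, -0.03, 0.0492]
eef_rot: [0.666, 0.746, 0.003, 0.003]
contact_force: [6.2, 0.5, 0.3]
opening: 0.114
finger_force: 30.0
```

Request:
{"api": "send_rows", "payload": {
  "motion": [
    {"x": 0, "y": 0.5, "z": 0, "rx": 0, "ry": 0, "rz": 0, "jaw": 0},
    {"x": 0, "y": 0.8, "z": 0, "rx": 0, "ry": 0, "rz": 0, "jaw": 0},
    {"x": 0, "y": 0.8, "z": 0, "rx": 0, "ry": 0, "rz": 0, "jaw": 0},
    {"x": 0, "y": 0.8, "z": 0, "rx": 0, "ry": 0, "rz": 0, "jaw": 0},
    {"x": 0, "y": 0.8, "z": 0, "rx": 0, "ry": 0, "rz": 0, "jaw": 0}
  ]
}}

```text
clock: 39.15
tool_pos: [0.5104, -0.0264, 0.0491]
eef_rot: [0.666, 0.746, -0.002, -0.001]
contact_force: [-3.9, 0.0, 8.5]
opening: 0.115
finger_force: 30.0
```

Request:
{"api": "send_rows", "payload": {
  "motion": [
    {"x": 0, "y": 0.8, "z": 0, "rx": 0, "ry": 0, "rz": 0, "jaw": 0},
    {"x": 0, "y": 0.8, "z": 0, "rx": 0, "ry": 0, "rz": 0, "jaw": 0},
    {"x": 0, "y": 0.8, "z": 0, "rx": 0, "ry": 0, "rz": 0, "jaw": 0},
    {"x": 0, "y": 0.8, "z": 0, "rx": 0, "ry": 0, "rz": 0, "jaw": 0},
    {"x": 0, "y": 0.8, "z": 0, "rx": 0, "ry": 0, "rz": 0, "jaw": 0}
  ]
}}

```text
clock: 39.65
tool_pos: [0.5503, -0.0217, 0.0491]
eef_rot: [0.666, 0.746, -0.001, -0.001]
contact_force: [-3.6, 0.2, 7.7]
opening: 0.11
finger_force: 30.0
```

Request:
{"api": "send_rows", "payload": {
  "motion": [
    {"x": 0, "y": 0.8, "z": 0, "rx": 0, "ry": 0, "rz": 0, "jaw": 0},
    {"x": 0, "y": 0.8, "z": 0, "rx": 0, "ry": 0, "rz": 0, "jaw": 0},
    {"x": 0, "y": 0.8, "z": 0, "rx": 0, "ry": 0, "rz": 0, "jaw": 0},
    {"x": 0, "y": 0.8, "z": 0, "rx": 0, "ry": 0, "rz": 0, "jaw": 0},
    {"x": 0, "y": 0.8, "z": 0, "rx": 0, "ry": 0, "rz": 0, "jaw": 0}
  ]
}}

```text
clock: 40.15
tool_pos: [0.5902, -0.017, 0.0492]
eef_rot: [0.666, 0.746, -0.001, -0.001]
contact_force: [-3.1, 0.6, 7.3]
opening: 0.112
finger_force: 30.0
```

Request:
{"api": "send_rows", "payload": {
  "motion": [
    {"x": 0, "y": 0.8, "z": 0, "rx": 0, "ry": 0, "rz": 0, "jaw": 0},
    {"x": 0, "y": 0.8, "z": 0, "rx": 0, "ry": 0, "rz": 0, "jaw": 0},
    {"x": 0, "y": 0.8, "z": 0, "rx": 0, "ry": 0, "rz": 0, "jaw": 0},
    {"x": 0, "y": 0.6, "z": 0, "rx": 0, "ry": 0, "rz": 0, "jaw": 0},
    {"x": 0, "y": 0.4, "z": 0, "rx": 0, "ry": 0, "rz": 0, "jaw": 0}
  ]
}}

```text
clock: 40.65
tool_pos: [0.6189, -0.0137, 0.049]
eef_rot: [0.666, 0.746, -0.005, -0.005]
contact_force: [-17.5, 0.5, 23.0]
opening: 0.112
finger_force: 30.0
```

Request:
{"api": "send_rows", "payload": {
  "motion": [
    {"x": 0, "y": 0.2, "z": 0, "rx": 0, "ry": 0, "rz": 0, "jaw": 0},
    {"x": 0, "y": 0, "z": 0, "rx": 0, "ry": 0, "rz": 0, "jaw": 0},
    {"x": 0, "y": 0, "z": 0, "rx": 0, "ry": 0, "rz": 0, "jaw": 0},
    {"x": 0, "y": 0, "z": 0, "rx": 0, "ry": 0, "rz": 0, "jaw": 0},
    {"x": 0, "y": 0, "z": 0, "rx": 0, "ry": 0, "rz": 0, "jaw": 0}
  ]
}}

```text
clock: 41.15
tool_pos: [0.6189, -0.0137, 0.049]
eef_rot: [0.666, 0.746, -0.007, -0.006]
contact_force: [-16.5, 0.1, 20.3]
opening: 0.114
finger_force: 30.0
```

Request:
{"api": "send_rows", "payload": {
  "motion": [
    {"x": 0, "y": -0.4, "z": 0, "rx": 0, "ry": 0, "rz": 0, "jaw": 0},
    {"x": 0, "y": 0, "z": 0, "rx": 0, "ry": 0, "rz": 0, "jaw": 4},
    {"x": 0, "y": 0, "z": 0, "rx": 0, "ry": 0, "rz": 0, "jaw": 4},
    {"x": 0, "y": 0, "z": 0, "rx": 0, "ry": 0, "rz": 0, "jaw": 4},
    {"x": 0, "y": 0, "z": -1, "rx": 0, "ry": 0, "rz": 0, "jaw": 4}
  ]
}}

```text
clock: 41.65
tool_pos: [0.6229, -0.0134, 0.0576]
eef_rot: [0.666, 0.746, -0.001, -0.001]
contact_force: [-0.3, -0.0, 0.6]
opening: 0.441
finger_force: 0.0
```

Request:
{"api": "send_rows", "payload": {
  "motion": [
    {"x": 0, "y": 0, "z": -3, "rx": 0, "ry": 0, "rz": 0, "jaw": 4},
    {"x": 0, "y": 0, "z": -4, "rx": 0, "ry": 0, "rz": 0, "jaw": 4},
    {"x": 0, "y": 0, "z": -4, "rx": 0, "ry": 0, "rz": 0, "jaw": 4},
    {"x": 0, "y": 0, "z": -4, "rx": 0, "ry": 0, "rz": 0, "jaw": 4},
    {"x": 0, "y": -2, "z": -2, "rx": 0, "ry": 0, "rz": 0, "jaw": 4}
  ]
}}

```text
clock: 42.15
tool_pos: [0.6076, -0.0152, 0.233]
eef_rot: [0.666, 0.746, 0.004, 0.003]
contact_force: [-0.0, -0.7, -0.1]
opening: 0.452
finger_force: 0.0
```

Request:
{"api": "send_rows", "payload": {
  "motion": [
    {"x": 0, "y": -4, "z": 0, "rx": 0, "ry": 0, "rz": 0, "jaw": 4},
    {"x": 0, "y": -4, "z": 0, "rx": 0, "ry": 0, "rz": 0, "jaw": 4},
    {"x": 0, "y": -4, "z": 0, "rx": 0, "ry": 0, "rz": 0, "jaw": 4},
    {"x": 0, "y": -2, "z": 0, "rx": 0, "ry": 0, "rz": 0, "jaw": 4},
    {"x": 0, "y": 0, "z": 0, "rx": 0, "ry": 0, "rz": 0, "jaw": 4}
  ]
}}

```text
clock: 42.65
tool_pos: [0.4616, -0.0324, 0.2292]
eef_rot: [0.666, 0.746, -0.001, -0.001]
contact_force: [0.5, -0.3, -0.0]
opening: 0.454
finger_force: 0.0
```

Run:
```python
from h import *
st(); s=shot('scene'); i=s['img']
cv2.imwrite('pics/end.png',i[:,:,::-1])
```

```text
t 42.65 p [ 0.4616 -0.0324  0.2292] F [ 0.5 -0.3 -0. ] op 0.4543248675633785 ff 0.0
[[-0.113  0.994 -0.003]
 [ 0.994  0.113 -0.001]
 [-0.    -0.003 -1.   ]]
```

View pics/end.png

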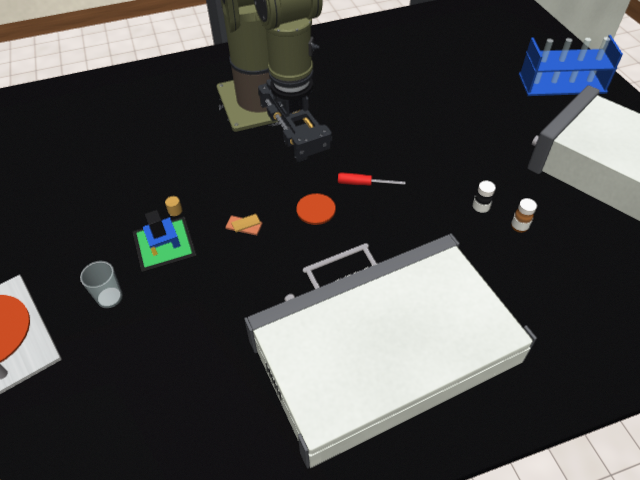

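The picture shows the drawer home (handle at 337,258), the gauge upright on its mat (163,240), and the bystanders where they were.

```bash
python3 -c "
from plant import *
print(finish_job())"
```

```text
the job is handed in; nothing more can be done
None
```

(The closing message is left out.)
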